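Counterhold a free-spinning pump pulley and run its nut home

ROBOT

A 7-joint arm with a two-finger parallel gripper is mounted at the origin on the work surface. World frame = base frame: x ahead of the robot, y to its left, z up, the work surface at z = 0. Lengths are in m, angles in rad, forces in N, time in s.
With the tool pointing down it reaches from about 0.425 to 0.925 m from the base axis. Payload 6.8 kg.
Tool frame: the origin (TCP) lies at the very end of the fingers, on their centre line; the grasp point (between the pads) lies 19 mm behind it; z points along the fingers, y is the line along which they close (so a half turn about z gives the same grasp; the last joint's range is limited). The gripper opens to 88 mm and grips with 3 to 60 N. Pads are 20 mm wide; open, the fingers measure 115 mm over their backs; the gripper's body (75 mm by 178 mm) begins 61 mm behind the grasp point.
Start: joints at [1.079, 0.477, 0.022, 1.555, -0.011, 1.109, -0.083], TCP at [0.253, -0.626, 0.223] pointing down, gripper open.
Joint ranges: [-2.96, 2.96], [-0.34, 2.1], [-1.41, 1.46], [0.24, 2.44], [-1.37, 4.51], [0.17, 1.92], [-2.96, 2.96]. Speed limits (rad/s): [2.39, 2.39, 3.14, 3.14, 3.14, 3.14, 3.14].

INTERFACE

Orientations are given as a unit quaternion [w, x, y, z].
In Python, from rig import r, get_image, camera_model, cut_out gives the robot as it stands.
- The arm moves only by the tool move_arm, never from a script. Its argument "commands" is a list of rows, each a list of 2 entries, a list of its own where there are three numbers: the shift along the tool's x, y, z in mm, then the turn about the tool's z in degrees. In form: [[[dx, dy, dz], turn], ...]. A call has 1 to 12 rows; each row shifts and turns the commanded pose from where the row before left it, along the tool's axes as they then stand; what a row does not reach is not made up. A row lasts 1/8 s, in which the tool goes at most 62.5 mm and 10.7 degrees, less where a joint would pass 70% of its speed; a pose out of reach is approached as far as the arm can. A call is refused whole if a number of a shift passes 62.5 or a number of a turn 10.7, either way. A call with a gripper value outside its range is refused whole. "grip" is the closure in counts, from 0 (fully open) to 255 (shut), set as the call begins (left out, the last holds). The fingers move at their own pace and stop on an object; "grip_force" is the grip in N (left out, the last holds). Time passes only in rows, so rows that do not move let the fingers close. It gives the time, the measured TCP pose, the force, the opening and the grip force at its end, in the units of the state.
- r.observe(): the state, without advancing time (a new reading comes with each control period).
- get_image(name): name is "scene" or "top" or "wrist"; returns the picture (420x560x3 uint8, red, green, blue); there is no depth.
- camera_model(name): a dict with "fov_y" (degrees; the focal length in pixels is half the picture's height over the tangent of half this angle, whatever the lens; pixels are square), "cx", "cy" (the principal point, pixels), "D" ([k1, k2, p1, p2, k3] as OpenCV has them; the pictures are not rectified), "rvec" (rotation vector, rad) and "tvec" (3), from world to camera coordinates, as OpenCV has them. Camera axes: x right, y down, z forward; pixel columns grow to the right and rows downward; lengths in m; the calibration is good to about 2 mm. A picture is of the moment at which its call begins: read the wrist's pose just before it. camera_model takes no time and is no camera call; for the wrist camera it gives the pose at the moment of the call.
- r.close_job(): hands the job in; it is judged then, once.
Trained networks look in the newest picture that a camera, given by its name, has taken for a name from the list of things; names that differ only in an ending like _2 or _b are one class to them, and where a whole thing is asked for, a point or a joint stands for the part that bears it (a point fixed in the world has none). Each returns a list of dicts, best first, with "conf" (0 to 1); they miss things now and then, are a little off and sometimes report something else, mostly with a low value. They report only what shows in the picture. A call takes as long as a camera call. They do not tell look-alikes from the thing itself.
- cut_out(camera, target): "pixels" (420x560 bool, what is visible of it) and "point" ([row, column] in pixels, amid what is visible of it).
The state is a dict: "t": time; "joint_positions": joint angles; "dq": joint speeds; "tau": joint torques, N m; "tcp_pos": TCP position; "eef_rot": TCP orientation; "ft_force": force on the tool from outside, world axes, zero at the start; "torque": the same for the moment, N m; "gripper_width": finger opening in m; "finger_force": force on a finger pad.
Only numpy, scipy, OpenCV 4.12 (cv2) and the standard library are available. Lean on these libraries where they do the work, as an engineer would, in place of code of your own. Each camera call takes 0.05 s, during which the arm holds its last target. There are 200 camera calls.

TASK

Tighten the pulley nut of the pump on the tilted stand: the pulley spins freely, so first fit the forked counterhold on it, head flat and both pins through the spoke windows either side of the nut, handle opposite the breaker bar, where clockwise turning brings it against the stand's post. Then push the breaker bar clockwise until the nut is fully home. Let go and leave the counterhold fitted with its handle against the post, disturbing nothing else on the bench.

Things in the scene. Friction and masses are not known exactly. Their poses are not given: they have to be found in the camera images.
- hold_grip (a point): Grasp centre of the rubber handle of the counterhold, a loose forked tool 200 mm long, about 0.24 kg, lying flat on the bench, pins down. +x: along the handle to its free end; z: out of its top (pins point to -z); y: across. The handle is 24 mm wide (y), 26 mm high (z -13 to +13 mm), from x = -20 to +76 mm; its underside is level with the pin tips.
- hold_head (a point): Midway between the counterhold's two pins, level with the underside of its head; 112 mm to -x and 7 mm to +z of hold_grip, same axes. The flat head is 8 mm thick, 102 mm wide, a U open to -x with 58 mm clear between its tines, which end 12 mm past the pins; a flat 28 mm wide neck joins it to the handle. Fitted, this point lies on the pulley's axis at its front face.
- hold_pin (a point): Tip of one of the counterhold's two round pins: 12 mm thick, 20 mm long below the head, tips tapered, 40 mm either side (y = +40 and -40 mm) of hold_head. This is the one at +y.
- pulley_face (a point): Centre of the front face of the six-spoke pulley (150 mm diameter, 26 mm thick), some 176 mm above the bench. z: the axis, out of the face, 35 degrees from vertical, leaning to the robot and its left. x: along a spoke; spokes (10 mm wide, 3 mm below the rim's face) every 60 degrees. Windows between them are centred at 30, 90.. degrees from x, open from 24 to 58 mm from the axis.
- pulley (a joint): Turn of the pulley (rad), growing clockwise as seen facing it; no stops. Unless braced it spins freely (0.15 N m drag) and takes nut, bar and counterhold along. Both pins stand mid-window when the counterhold's handle lies over a spoke; play about 13 degrees either way. Of the six spokes, the one that suits lies nearly opposite the bar, on the robot's side.
- post_mid (a point): On the centre line of the stand's reaction post: a round steel post, 16 mm diameter, parallel to the pulley axis and 165 mm from it, on the robot's side of the pulley. The point is 7 mm below the level of the pulley's face, at mid-height of a fitted counterhold's handle; the post ends 24 mm above it. z: along the axis, out; x: up the slope.
- bar_grip (a point): Middle of the round knurled grip of the breaker bar: 20 mm diameter, 72 mm long; 135 mm from the pulley axis (grip 98 to 170 mm), 55 mm out from the pulley's face. x: radially outwards along the bar; z: pulley axis, out. It starts left of or beyond the pulley. The bar stays on the nut by its 33 mm socket and passes 37 mm clear over a fitted counterhold's head.
- bar (a joint): Turn of nut and bar relative to the pulley (rad), growing clockwise (tightening), drag 0.7 N m (5 N at the grip). Starts at 0.1 to 0.4; home against a firm stop at 1.0. It changes only while the pulley is braced: at first a push carries pulley, bar and counterhold round together, by 25 to 65 degrees, until handle meets post and spokes meet pins.
- spanner: bystander: steel spanner, 200 mm, lying on the bench
- hammer: bystander: hammer, 280 mm, lying on the bench
- grease_tin: bystander: tin, 72 mm diameter, 60 mm tall; origin at its base
- deep_socket: bystander: upright deep socket, 32 mm diameter, 80 mm tall; origin at its base
- spare_gear: bystander: gear lying flat, 96 mm diameter, 40 mm high; origin at its base
- spare_pump: bystander: small cast pump, 84 mm diameter, 85 mm tall, in the clear tray; origin at its base
There are look-alikes about, which are no part of the job. What is shaped like the part that bears hold_grip but turquoise or yellow is not meant.

How it is judged:
On the way, in this order (a step that is already met when the one before it is completed fails the run):
1. the counterhold is fitted: head flat on the pulley's face, pins through the spoke windows either side of the nut (distance between hold_head and pulley_face below 0.018 m and z of hold_head in the frame of pulley_face below 0.006 m and angle between the z axis of hold_head and the z axis of pulley_face, either way round below 0.12 rad), for 0.2 s.
2. the nut is turned home with the counterhold fitted (value of joint bar above 0.95 rad and distance between hold_head and pulley_face below 0.018 m and z of hold_head in the frame of pulley_face below 0.006 m), for 0.2 s.
At the end, for the whole second after the job is handed in: Nut home (bar joint above 0.95); counterhold flat on the pulley, pins through the windows (head point within 18 mm of the face centre, lifted under 6 mm, tilted under 0.12 rad); its handle within 12 mm of touching the post; pulley still; other things moved under 30 mm (all of step 2 and angle between the z axis of hold_head and the z axis of pulley_face, either way round below 0.12 rad and y of post_mid in the frame of hold_grip between -0.032 and 0.032 m and x of post_mid in the frame of hold_grip above 0 m and velocity of joint pulley between -0.05 and 0.05 rad/s).
It fails at once if another thing on the bench was knocked more than 30 mm from its place (distance of any of spanner, hammer, grease_tin, deep_socket, spare_gear, spare_pump from where it was at the start of the episode above 0.03 m).
It also fails if it takes over 58 s, if anything falls off the work surface, if the arm or the gripper's body presses on something with over 40 N, if the wrist force passes 120 N, or if a joint passes its speed limit or range.

## Working session

There is one attempt and no reset: what is moved stays moved. The work goes in short steps, Python scripts to look and compute and a tool call to move; the robot and the scene stay as the last step left them, time stands still between calls to the robot, and variables do not carry over. Pictures are saved under pics/ and viewed, at most 10 in all, crops included, and the job is handed in when it is done.

Besides the shell and the picture viewer there is one more tool, called after "Call:" as name([rows], argument=value, ...), one row to a line, values as JSON. move_arm: Moves the arm, as the interface text tells. Its arguments: {"type":"object","properties":{"commands":{"type":"array","items":{"type":"array"}},"grip":{"type":"number"},"grip_force":{"type":"number"}},"required":["commands"]}

```bash
mkdir -p pics; ls; python3 - <<'E'
from rig import r,get_image,camera_model,cut_out
import cv2,numpy as np
a=get_image("scene");b=get_image("top")
for n in("scene","top"): print(n,camera_model(n))
cv2.imwrite("pics/s.png",cv2.resize(a,(800,600))[:,:,::-1]);cv2.imwrite("pics/t.png",cv2.resize(b,(800,600))[:,:,::-1])
np.save("s.npy",a);np.save("t.npy",b)
print(r.observe())
E
```

```text
pics
scene {'fov_y': 52.6867777120088, 'cx': 279.6112402296542, 'cy': 206.87776120282325, 'D': array([0.03537783, 0.        , 0.        , 0.        , 0.        ]), 'rvec': array([ 1.76528755,  1.92550993, -0.68014585]), 'tvec': array([ 0.09654908, -0.3371749 ,  1.7607134 ])}
top {'fov_y': 54.53712030311198, 'cx': 282.5242712783539, 'cy': 203.5499192713985, 'D': array([0.02019492, 0.        , 0.        , 0.        , 0.        ]), 'rvec': array([ 2.00720737, -2.20637854,  0.25150141]), 'tvec': array([-0.02960615,  0.57112007,  1.13446016])}
{'t': 0.1, 'joint_positions': array([ 1.07890368,  0.47767639,  0.02236425,  1.55627169, -0.01150145,
        1.10929388, -0.08311422]), 'dq': array([-0.00188665, -0.00178944, -0.00088587, -0.00141557, -0.00041424,
        0.00022782,  0.00094136]), 'tau': array([ 5.52459664e-03, -5.84089637e+01,  1.54054575e+00, -2.73311931e+01,
       -5.41966595e-02,  1.31508341e-02,  2.94474478e-05]), 'tcp_pos': array([ 0.25254054, -0.62543855,  0.22184104]), 'eef_rot': array([-7.33172897e-04,  9.81645307e-01,  1.90714216e-01, -2.01762904e-04]), 'ft_force': array([ 0.13924842, -0.39536951, -0.09942408]), 'torque': array([-0.03863744, -0.02521982,  0.01391689]), 'finger_force': 0.0, 'gripper_width': 0.08776019529730154}
```

View pics/s.png

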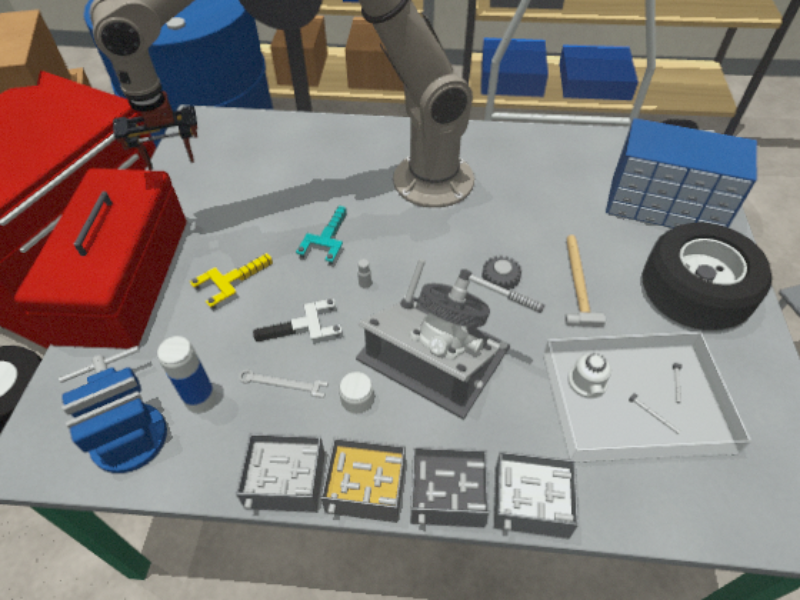

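View pics/t.png

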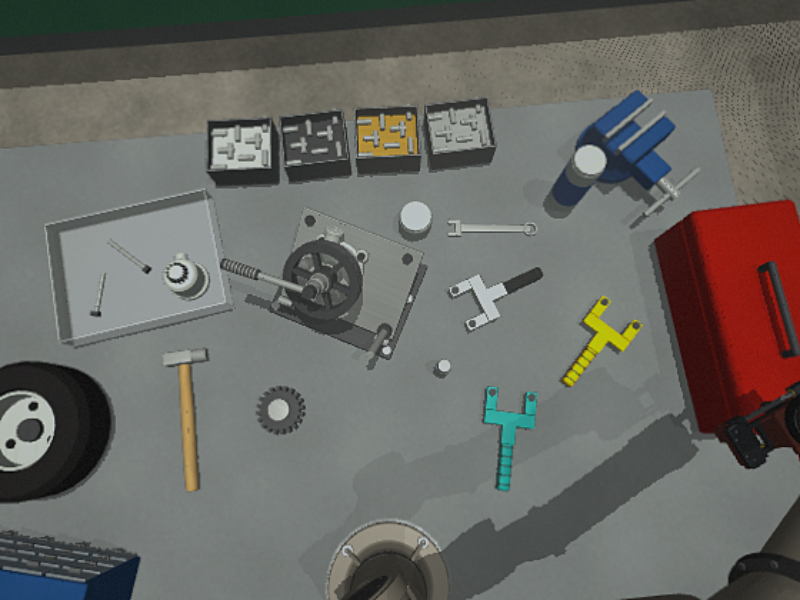

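The candidates in the top view (800x600 picture) are white with a black handle at (490,295), turquoise at (508,440) and yellow at (600,340). The white and black one fits, because the other two colours are excluded. I'll confirm it in a crop together with the pulley.

```bash
cat > h.py <<'E'
import numpy as np,cv2
from rig import r,get_image,camera_model,cut_out
from scipy.spatial.transform import Rotation as R
def cm(n):
    m=camera_model(n) if isinstance(n,str) else n
    f=210/np.tan(np.radians(m["fov_y"]/2))
    return np.array([[f,0,m["cx"]],[0,f,m["cy"]],[0,0,1]]),np.array(m["D"]),np.array(m["rvec"]),np.array(m["tvec"])
def proj(n,P):
    K,D,rv,tv=cm(n);return cv2.projectPoints(np.atleast_2d(np.array(P,float)),rv,tv,K,D)[0][:,0]
def ray(n,uv):
    K,D,rv,tv=cm(n);p=cv2.undistortPoints(np.array(uv,float).reshape(-1,1,2),K,D)[:,0]
    M=cv2.Rodrigues(rv)[0];d=np.c_[p,np.ones(len(p))]@M
    return -M.T@tv,d/np.linalg.norm(d,axis=1)[:,None]
def onz(n,uv,z):
    c,d=ray(n,uv);return c+d*((z-c[2])/d[:,2])[:,None]
def tri(obs): # [(cam,uv)]
    A=np.zeros((3,3));b=np.zeros(3)
    for n,uv in obs:
        c,d=ray(n,[uv]);Q=np.eye(3)-np.outer(d[0],d[0]);A+=Q;b+=Q@c
    return np.linalg.solve(A,b)
def pose():
    s=r.observe();q=s["eef_rot"];return s["tcp_pos"],R.from_quat([q[1],q[2],q[3],q[0]]).as_matrix(),s
E
python3 - <<'E'
from h import *
s=np.load("s.npy");t=np.load("t.npy")
A=cv2.resize(t[135:265,145:295],None,fx=2.66,fy=2.66,interpolation=2)[:345,:400]
B=cv2.resize(s[170:300,240:390],None,fx=2.66,fy=2.66,interpolation=2)[:345,:400]
C=cv2.resize(t[180:240,305:385],None,fx=4,fy=4,interpolation=2)
o=np.zeros((600,800,3),np.uint8);o[:A.shape[0],:A.shape[1]]=A;o[:B.shape[0],400:400+B.shape[1]]=B;o[350:350+C.shape[0],:C.shape[1]]=C
cv2.imwrite("pics/c.png",o[:,:,::-1])
# colour segment handle and head in top
for z in(0.013,0.02): print(onz("top",[[370,195],[343,207],[325,204]],z))
for n in["pulley_face","bar_grip","post_mid","hold_grip","spanner","deep_socket","grease_tin","spare_gear"]:
    for c in("top","scene"): print(n,c,[(np.round(k["point"]),round(k["conf"],2)) for k in cut_out(c,n)][:3])
E
```

```text
[[ 0.5789816  -0.35589843  0.013     ]
 [ 0.54918626 -0.26817322  0.013     ]
 [ 0.5637379  -0.21435482  0.013     ]]
[[ 0.57738648 -0.35416863  0.02      ]
 [ 0.54776208 -0.26694672  0.02      ]
 [ 0.56223023 -0.21343709  0.02      ]]
pulley_face top [(array([193., 221.]), 0.77), (array([194., 194.]), 0.71)]
pulley_face scene [(array([210., 325.]), 0.59), (array([205., 349.]), 0.2)]
bar_grip top [(array([198., 197.]), 0.89)]
bar_grip scene [(array([200., 344.]), 0.65), (array([188., 256.]), 0.56)]
post_mid top [(array([195., 239.]), 0.88), (array([197., 130.]), 0.5)]
post_mid scene [(array([224., 314.]), 0.97), (array([268., 202.]), 0.67), (array([190., 353.]), 0.25)]
hold_grip top [(array([294., 355.]), 0.94), (array([238., 416.]), 0.92), (array([204., 338.]), 0.85)]
hold_grip scene [(array([195., 156.]), 0.81), (array([167., 229.]), 0.61)]
spanner top [(array([160., 346.]), 0.73)]
spanner scene [(array([266., 199.]), 0.83), (array([227., 217.]), 0.69)]
deep_socket top [(array([260., 314.]), 0.45)]
deep_socket scene [(array([190., 256.]), 0.72), (array([212., 322.]), 0.7), (array([190., 355.]), 0.44)]
grease_tin top [(array([154., 291.]), 0.84)]
grease_tin scene [(array([276., 248.]), 0.77), (array([208., 406.]), 0.73)]
spare_gear top [(array([289., 195.]), 0.62)]
spare_gear scene [(array([192., 355.]), 0.55)]
```

View pics/c.png

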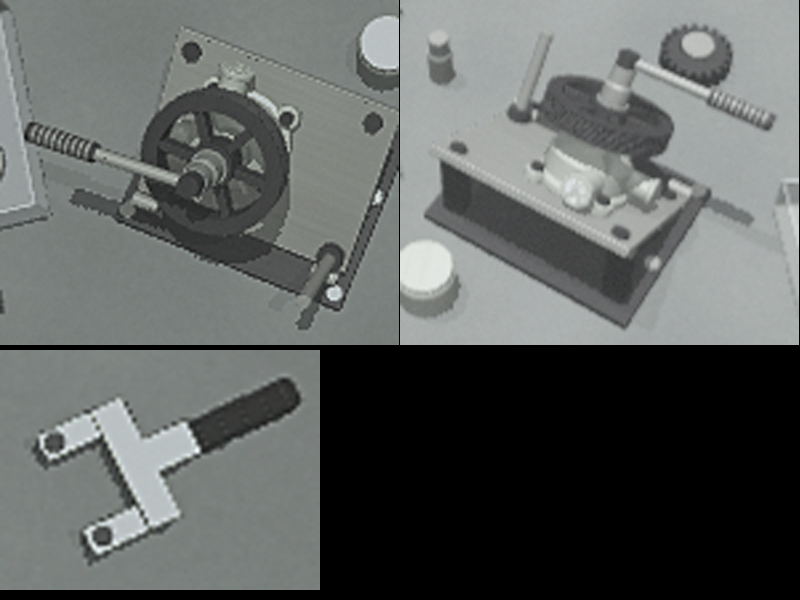

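The crop confirms the white-headed tool with the black handle. Its pin holes sit at crop (54,442) and (103,536), and its handle end at (290,390). In the pulley crop the bar points left and the post is at lower right. Next I fit the geometry.

```bash
cat > fit.py <<'E'
from h import *
from scipy.optimize import least_squares
a=lambda x,y:(145+x/2.66,135+y/2.66)
b=lambda x,y:(240+(x-400)/2.66,170+y/2.66)
obs=dict(barend=(a(30,130),b(772,121)),grip0=(a(98,153),b(711,97)),ptop=(a(306,320),b(545,38)))
box={"top":[*a(140,85),*a(289,236)],"scene":[*b(543,75),*b(673,161)]}
for k,v in obs.items(): print(k,tri([("top",v[0]),("scene",v[1])]).round(3))
def geo(p):
    c=p[:3];th,ph=np.radians(35),p[3]
    n=np.array([np.sin(th)*np.cos(ph),np.sin(th)*np.sin(ph),np.cos(th)])
    up=np.array([0,0,1.])-n[2]*n;up/=np.linalg.norm(up)   # uphill in face
    rt=np.cross(up,n)     # clockwise 90deg from up, seen facing
    d=lambda ang:up*np.cos(ang)+rt*np.sin(ang)  # clockwise angle from uphill
    return c,n,up,rt,d
def res(p):
    c,n,up,rt,d=geo(p);B=d(p[4]);P=d(p[5])
    pts={"barend":c+55e-3*n+.170*B,"grip0":c+55e-3*n+.098*B,"ptop":c+.165*P+17e-3*n}
    e=[]
    for i,cam in enumerate(("top","scene")):
        e+=list((proj(cam,[pts[k] for k in obs])-np.array([obs[k][i] for k in obs])).ravel())
        t=np.linspace(0,2*np.pi,90)
        C=np.array([c+.075*d(x)+h*n for x in t for h in(0,-.026)])
        q=proj(cam,C);e+=list(np.r_[q.min(0),q.max(0)]-np.array(box[cam]))
    return np.array(e+[(c[2]-.176)/.002])
if __name__=="__main__":
    s=least_squares(res,[.57,.08,.176,2.3,-2,1.5],loss="soft_l1")
    print(s.x.round(4),np.degrees(s.x[3:]).round(1),"\n",s.fun.round(1));np.save("fit.npy",s.x)
    c,n,up,rt,d=geo(s.x);print("n",n,"up",up,"post",c+.165*d(s.x[5])-.007*n,"bargrip",c+.055*n+.135*d(s.x[4]))
    g=lambda x,y:(305+x/4,180+(y-350)/4)
    H=onz("top",[g(54,442),g(103,536)],.028);E=onz("top",[g(298,392)],.02);S=onz("top",[g(196,437)],.022)
    print("pins",H,"mid",H.mean(0),np.linalg.norm(H[0]-H[1]),"end",E,S)
    print("rot",pose()[1])
    # rectified face, uphill at image top
    t=np.load("t.npy")
    W=300;yy,xx=np.mgrid[:W,:W];u=(xx-W/2)/W*.2;v=-(yy-W/2)/W*.2
    P=c+u.ravel()[:,None]*rt+v.ravel()[:,None]*up-.003*n
    q=proj("top",P).reshape(W,W,2).astype(np.float32)
    cv2.imwrite("pics/f.png",cv2.resize(cv2.remap(t,q[...,0],q[...,1],1),(600,600))[:,:,::-1])
E
python3 fit.py
```

```text
barend [0.614 0.242 0.214]
grip0 [0.586 0.178 0.213]
ptop [ 0.417 -0.007  0.102]
[ 0.5733  0.0736  0.1729  2.6804 -1.6184  2.1903] [153.6 -92.7 125.5] 
 [-0.8  0.1 -0.6 -0.  -0.8 -7.6 -0.1  0.5  0.  -0.6 -0.4  0.4 -1.2 -0.6
  0.1 -2.  -1.5  0.2  0.1 -1.3 -1.6]
n [-0.51364477  0.25526258  0.81915204] up [ 0.73356075 -0.36455274  0.57357644] post [ 0.44681515 -0.01353059  0.11217173] bargrip [0.6003258  0.2107758  0.21421984]
pins [[ 0.56545208 -0.19311497  0.028     ]
 [ 0.49024277 -0.22138794  0.028     ]] mid [ 0.52784743 -0.20725146  0.028     ] 0.08034799631818115 end [[ 0.58877468 -0.38524136  0.02      ]] [[ 0.56048004 -0.30209362  0.022     ]]
rot [[ 9.27278147e-01  3.74373126e-01  2.45047275e-05]
 [ 3.74373127e-01 -9.27278147e-01 -2.32622114e-05]
 [ 1.40139515e-05  3.07444517e-05 -9.99999999e-01]]
```

View pics/f.png

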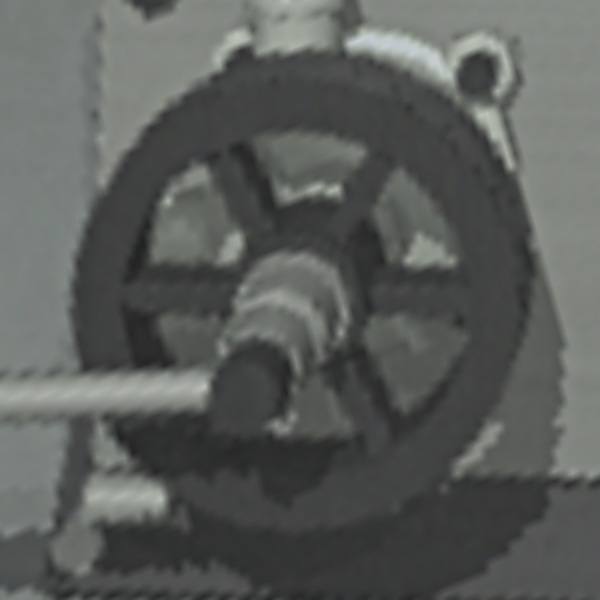

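The rectified face shows the fit is good: the rim is round, spokes lie about ±30° and ±90° from uphill, the bar is at −93° and the post at +125°. The tool can only yaw, so the counterhold needs to fit with its handle uphill. That way it only has to be pitched in the grip.

I'll first turn the free pulley about 90° anticlockwise by the bar. That brings the spoke opposite the bar uphill.

```bash
cat >> h.py <<'E'
def plan(wps,p0=None,psi0=None):
    """wps: (pos,psi_deg,nrows); prints rows"""
    p,M,_=pose()
    if p0 is None: p0=p
    if psi0 is None: psi0=np.degrees(np.arctan2(M[1,0],M[0,0]))
    p=np.array(p0,float);psi=psi0;rows=[]
    for P,s,n in wps:
        P=np.array(P,float);ps,qs=p.copy(),psi
        for i in range(1,n+1):
            tp=ps+(P-ps)*i/n;ts=qs+(s-qs)*i/n
            a=np.radians(psi);X=np.array([np.cos(a),np.sin(a),0]);Y=np.array([np.sin(a),-np.cos(a),0])
            d=(tp-p)*1e3;sh=np.round([d@X,d@Y,-d[2]]).astype(int);t=round(-(ts-psi),1)
            p=p+(sh[0]*X+sh[1]*Y)/1e3+np.array([0,0,-sh[2]/1e3]);psi-=t
            rows.append([sh.tolist(),t])
    for i in range(0,len(rows),12): print(str(rows[i:i+12]).replace(" ",""))
    print("end",p.round(4),round(psi,1))
E
python3 - <<'E'
from fit import *
x=np.load("fit.npy");c,n,up,rt,d=geo(x)
bp=lambda a:(c+.055*n+.135*d(np.radians(a))+[0,0,-.022])
hd=lambda a:np.degrees(np.arctan2(*(d(np.radians(a))[1::-1])))%360
b0=np.degrees(x[4])
P=bp(b0);w=[([.4,-.25,.32],40,12),(P+[0,0,.1],hd(b0),12),(P,hd(b0),4)]
w+=[(bp(a),hd(a),1) for a in np.linspace(b0,-187,20)[1:]]
plan(w)
E
```

```text
barend [0.614 0.242 0.214]
grip0 [0.586 0.178 0.213]
ptop [ 0.417 -0.007  0.102]
[[[23,-24,-8],np.float64(-1.5)],[[24,-24,-8],np.float64(-1.5)],[[24,-24,-8],np.float64(-1.5)],[[25,-22,-8],np.float64(-1.5)],[[26,-22,-9],np.float64(-1.5)],[[26,-21,-8],np.float64(-1.5)],[[26,-21,-8],np.float64(-1.5)],[[28,-20,-8],np.float64(-1.5)],[[27,-19,-8],np.float64(-1.5)],[[28,-18,-8],np.float64(-1.5)],[[29,-18,-8],np.float64(-1.5)],[[29,-17,-8],np.float64(-1.5)]]
[[[37,-19,2],np.float64(-2.2)],[[39,-17,3],np.float64(-2.1)],[[38,-16,2],np.float64(-2.2)],[[40,-14,2],np.float64(-2.1)],[[40,-13,2],np.float64(-2.2)],[[40,-11,3],np.float64(-2.1)],[[41,-10,2],np.float64(-2.2)],[[41,-8,2],np.float64(-2.1)],[[41,-7,3],np.float64(-2.2)],[[42,-5,2],np.float64(-2.1)],[[41,-4,2],np.float64(-2.2)],[[42,-2,2],np.float64(-2.1)]]
[[[0,0,25],np.float64(-0.0)],[[0,0,25],np.float64(-0.0)],[[0,0,25],np.float64(-0.0)],[[0,0,25],np.float64(-0.0)],[[-1,-9,7],np.float64(-4.1)],[[-1,-10,7],np.float64(-4.1)],[[-1,-9,6],np.float64(-4.2)],[[-2,-10,6],np.float64(-4.2)],[[-1,-10,7],np.float64(-4.3)],[[-3,-10,5],np.float64(-4.4)],[[-2,-10,6],np.float64(-4.6)],[[-2,-10,5],np.float64(-4.7)]]
[[[-3,-11,5],np.float64(-4.9)],[[-2,-10,4],np.float64(-5.0)],[[-3,-11,4],np.float64(-5.2)],[[-2,-11,3],np.float64(-5.4)],[[-3,-11,3],np.float64(-5.6)],[[-2,-11,2],np.float64(-5.7)],[[-2,-12,2],np.float64(-5.8)],[[-1,-11,1],np.float64(-6.0)],[[-1,-12,1],np.float64(-6.0)],[[-1,-11,0],np.float64(-6.1)],[[0,-12,0],np.float64(-6.0)]]
end [0.4395 0.1218 0.1187] 162.1
```

Call:
move_arm([
  [[23,-24,-8],-1.5],
  [[24,-24,-8],-1.5],
  [[24,-24,-8],-1.5],
  [[25,-22,-8],-1.5],
  [[26,-22,-9],-1.5],
  [[26,-21,-8],-1.5],
  [[26,-21,-8],-1.5],
  [[28,-20,-8],-1.5],
  [[27,-19,-8],-1.5],
  [[28,-18,-8],-1.5],
  [[29,-18,-8],-1.5],
  [[29,-17,-8],-1.5],
], grip=80)

```text
t: 2.4
tcp_pos: [0.4, -0.2478, 0.3202]
eef_rot: [0.0, 0.939, 0.343, 0.0]
ft_force: [-0.3, -0.4, 0.6]
gripper_width: 0.06
finger_force: 0.0
```

Call:
move_arm([
  [[37,-19,2],-2.2],
  [[39,-17,3],-2.1],
  [[38,-16,2],-2.2],
  [[40,-14,2],-2.1],
  [[40,-13,2],-2.2],
  [[40,-11,3],-2.1],
  [[41,-10,2],-2.2],
  [[41,-8,2],-2.1],
  [[41,-7,3],-2.2],
  [[42,-5,2],-2.1],
  [[41,-4,2],-2.2],
  [[42,-2,2],-2.1],
])

```text
t: 3.9
tcp_pos: [0.5999, 0.2128, 0.2928]
eef_rot: [0.0, 0.839, 0.544, -0.0]
ft_force: [0.5, 0.1, -0.6]
gripper_width: 0.0601
finger_force: 0.0
```

```bash
python3 - <<'E'
from h import *
p,M,s=pose();print(p,np.degrees(np.arctan2(M[1,0],M[0,0])),s["gripper_width"],s["joint_positions"].round(2))
print(camera_model("wrist"))
a=get_image("wrist");t=get_image("top");np.save("w1.npy",a)
cv2.imwrite("pics/w1.png",np.hstack([a,t])[:,:,::-1][:, :] if 0 else np.hstack([cv2.resize(a,(400,300)),cv2.resize(t,(400,300))])[:,:,::-1])
E
```

```text
[0.59994376 0.21275462 0.29281593] 65.87798688346999 0.06007273566021153 [-0.    0.42 -0.6   1.54  0.25  1.26 -1.06]
{'fov_y': 61.656591200395425, 'cx': 277.9193185489494, 'cy': 212.10283847100862, 'D': array([0.02988307, 0.        , 0.        , 0.        , 0.        ]), 'rvec': array([-2.79982398,  0.59827811,  0.08565454]), 'tvec': array([-0.46039611,  0.36914606,  0.58145172])}
```

View pics/w1.png

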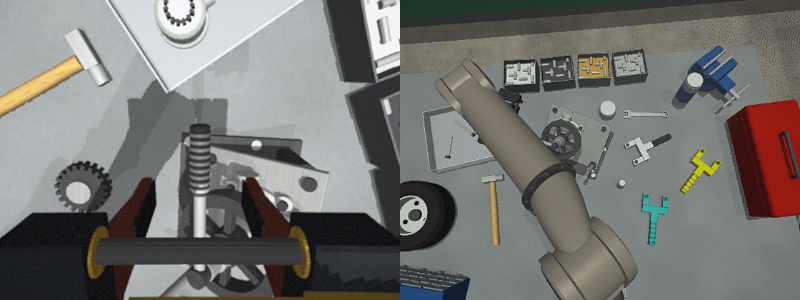

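The wrist view shows the bar grip at (200,160), running centrally between the fingers. I'll descend and sweep.

Call:
move_arm([
  [[0,0,25],0],
  [[0,0,25],0],
  [[0,0,25],0],
  [[0,0,25],0],
  [[-1,-9,7],-4.1],
  [[-1,-10,7],-4.1],
  [[-1,-9,6],-4.2],
  [[-2,-10,6],-4.2],
  [[-1,-10,7],-4.3],
  [[-3,-10,5],-4.4],
  [[-2,-10,6],-4.6],
  [[-2,-10,5],-4.7],
])

```text
t: 5.5
tcp_pos: [0.5223, 0.2097, 0.1437]
eef_rot: [0.001, 0.64, 0.769, -0.0]
ft_force: [1.1, -0.3, -0.8]
gripper_width: 0.0602
finger_force: 0.6
```

Call:
move_arm([
  [[-3,-11,5],-4.9],
  [[-2,-10,4],-5.0],
  [[-3,-11,4],-5.2],
  [[-2,-11,3],-5.4],
  [[-3,-11,3],-5.6],
  [[-2,-11,2],-5.7],
  [[-2,-12,2],-5.8],
  [[-1,-11,1],-6.0],
  [[-1,-12,1],-6.0],
  [[-1,-11,0],-6.1],
  [[0,-12,0],-6.0],
])

```text
t: 6.88
tcp_pos: [0.4394, 0.1213, 0.119]
eef_rot: [0.001, 0.154, 0.988, -0.0]
ft_force: [0.4, 0.6, -0.1]
gripper_width: 0.0601
finger_force: 0.5
```

```bash
python3 - <<'E'
from h import *
p,M,s=pose();print(p,np.degrees(np.arctan2(M[1,0],M[0,0])),s["ft_force"],s["joint_positions"].round(2))
# plan: up, then to above the counterhold
mid=np.array([.528,-.207]);h=np.array([.348,-.9375]);g=mid+.112*h
psi=np.degrees(np.arctan2(h[1],h[0]))+180
plan([(p+[0,0,.2],154,6),([*g,.25],psi,12),([*g,.12],psi,4)])
E
```

```text
[0.43936235 0.12125976 0.11903443] 162.2498049233583 [ 0.41664752  0.61764724 -0.07192516] [ 0.44  0.44 -1.02  2.11  0.51  0.85  0.38]
[[[0,0,-33],np.float64(1.4)],[[0,0,-34],np.float64(1.3)],[[0,0,-33],np.float64(1.4)],[[0,0,-33],np.float64(1.4)],[[0,0,-34],np.float64(1.4)],[[0,0,-33],np.float64(1.3)],[[-25,-28,6],np.float64(3.6)],[[-27,-26,6],np.float64(3.7)],[[-29,-24,5],np.float64(3.6)],[[-30,-23,6],np.float64(3.7)],[[-32,-20,6],np.float64(3.6)],[[-33,-19,6],np.float64(3.6)]]
[[[-33,-16,5],np.float64(3.7)],[[-35,-14,6],np.float64(3.6)],[[-36,-12,6],np.float64(3.7)],[[-36,-10,6],np.float64(3.6)],[[-37,-7,5],np.float64(3.6)],[[-38,-5,6],np.float64(3.7)],[[0,0,33],np.float64(-0.0)],[[0,0,32],np.float64(-0.0)],[[0,0,33],np.float64(-0.0)],[[0,0,32],np.float64(-0.0)]]
end [ 0.5673 -0.3122  0.12  ] 110.3
```

Call:
move_arm([
  [[0,0,-33],1.4],
  [[0,0,-34],1.3],
  [[0,0,-33],1.4],
  [[0,0,-33],1.4],
  [[0,0,-34],1.4],
  [[0,0,-33],1.3],
  [[-25,-28,6],3.6],
  [[-27,-26,6],3.7],
  [[-29,-24,5],3.6],
  [[-30,-23,6],3.7],
  [[-32,-20,6],3.6],
  [[-33,-19,6],3.6],
])

```text
t: 8.38
tcp_pos: [0.5031, -0.0978, 0.2831]
eef_rot: [-0.0, 0.408, 0.913, -0.0]
ft_force: [0.5, 0.7, 0.8]
gripper_width: 0.0607
finger_force: 0.0
```

Call:
move_arm([
  [[-33,-16,5],3.7],
  [[-35,-14,6],3.6],
  [[-36,-12,6],3.7],
  [[-36,-10,6],3.6],
  [[-37,-7,5],3.6],
  [[-38,-5,6],3.7],
  [[0,0,33],0],
  [[0,0,32],0],
  [[0,0,33],0],
  [[0,0,32],0],
], grip=0)

```text
t: 9.62
tcp_pos: [0.5659, -0.3132, 0.1178]
eef_rot: [-0.0, 0.573, 0.819, -0.0]
ft_force: [-0.3, -0.5, 0.1]
gripper_width: 0.0881
finger_force: 0.0
```

```bash
python3 - <<'E'
from fit import *
p,M,s=pose();print(p,np.degrees(np.arctan2(M[1,0],M[0,0])),s["joint_positions"].round(2))
cam=camera_model("wrist");a=get_image("wrist");t=get_image("top")
np.save("w2.npy",a);np.save("t2.npy",t)
# expected points in wrist view
mid=np.array([.528,-.207]);h=np.array([.348,-.9375]);g=mid+.112*h
for k,P in dict(grip=[*g,.026],end=[*(g+.076*h),.026],start=[*(g-.02*h),.026]).items(): 
    q=proj(cam,P)[0];print(k,q);cv2.circle(a,tuple(int(v) for v in q),3,(255,0,0),-1)
x=np.load("fit.npy");c,n,up,rt,d=geo(x)
W=300;yy,xx=np.mgrid[:W,:W];u=(xx-W/2)/W*.36;v=-(yy-W/2)/W*.36
def rect(off):
    q=proj("top",c+u.ravel()[:,None]*rt+v.ravel()[:,None]*up+off*n).reshape(W,W,2).astype(np.float32);return cv2.remap(t,q[...,0],q[...,1],1)
o=np.zeros((600,800,3),np.uint8);o[:300,:400]=cv2.resize(a,(400,300));o[300:,:300]=rect(-.003);o[300:,400:700]=rect(.055)
cv2.imwrite("pics/w2.png",o[:,:,::-1])
E
```

```text
barend [0.614 0.242 0.214]
grip0 [0.586 0.178 0.213]
ptop [ 0.417 -0.007  0.102]
[ 0.56589367 -0.31315053  0.11780357] 110.06900271215854 [ 0.89  0.64 -0.69  1.68  0.47  1.    0.39]
grip [279.17743801 215.80364971]
end [279.57330572 305.37269165]
start [279.06363133 189.85115612]
```

View pics/w2.png

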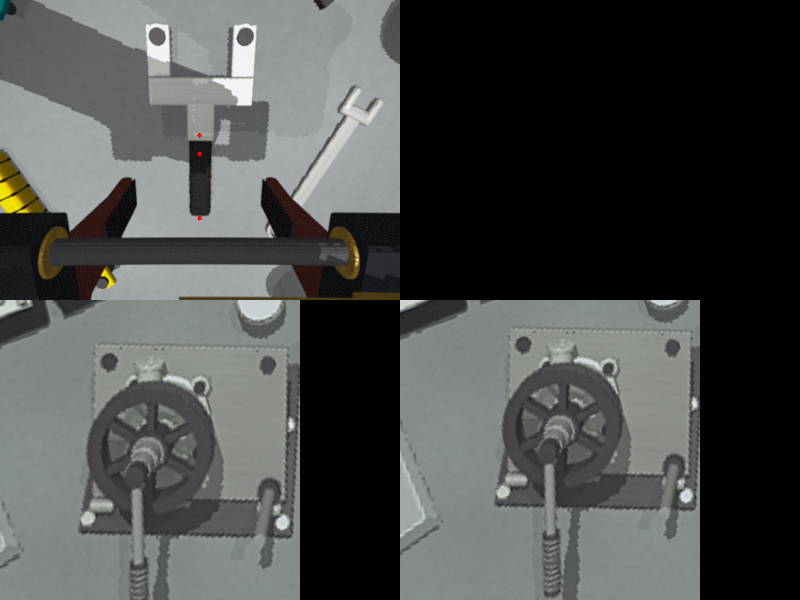

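The wrist view shows the handle at (200,140–214), centred between the fingers, with the spanner well clear. In the rectified views the bar points straight downhill and a spoke stands straight uphill. I'll descend and grip lightly so the tool can pivot on its pins.

Call:
move_arm([
  [[0,0,30],0],
  [[0,0,30],0],
  [[0,0,28],0],
  [[0,0,15],0],
  [[0,0,9],0],
  [[0,0,0],0],
])

```text
t: 10.48
tcp_pos: [0.5664, -0.3122, 0.0079]
eef_rot: [0.0, 0.572, 0.82, -0.0]
ft_force: [-0.3, 0.2, 0.1]
gripper_width: 0.0877
finger_force: 0.0
```

Call:
move_arm([
  [[0,0,0],0],
  [[0,0,0],0],
  [[0,0,0],0],
  [[0,0,0],0],
  [[0,0,0],0],
  [[0,0,0],0],
  [[0,0,0],0],
  [[0,0,0],0],
], grip=255, grip_force=10)

```text
t: 11.48
tcp_pos: [0.5663, -0.3119, 0.0076]
eef_rot: [0.0, 0.572, 0.82, 0.0]
ft_force: [1.1, -0.2, -0.3]
gripper_width: 0.0239
finger_force: 10.0
```

Call:
move_arm([
  [[2,0,-11],0],
  [[3,0,-11],0],
  [[4,0,-11],0],
  [[5,0,-10],0],
  [[6,0,-10],0],
  [[7,0,-9],0],
  [[0,0,0],0],
  [[0,0,0],0],
])

```text
t: 12.48
tcp_pos: [0.5573, -0.2866, 0.0699]
eef_rot: [0.0, 0.572, 0.82, 0.0]
ft_force: [0.2, 0.4, -0.1]
gripper_width: 0.0239
finger_force: 10.0
```

```bash
python3 - <<'E'
from h import *
p,M,s=pose();print(p,s["ft_force"],s["gripper_width"])
cam=camera_model("wrist");a=get_image("wrist");b=get_image("scene");t=get_image("top")
for n,i in(("w3",a),("s3",b),("t3",t)): np.save(n+".npy",i)
psi=np.radians(110.07);hx=-np.array([np.cos(psi),np.sin(psi),0]);Y=np.array([np.sin(psi),-np.cos(psi),0])
def pins(th,g):
    X=hx*np.cos(th)+np.array([0,0,np.sin(th)]);Z=np.cross(X,np.cross([0,0,1],hx));
    Z=np.array([0,0,np.cos(th)])-hx*np.sin(th)
    yy=np.cross(Z,X);h=g-.112*X+.007*Z
    return [h+.008*Z+.04*yy,h+.008*Z-.04*yy,g+.076*X]
g=p+[0,0,.007]
for th in(0,20,35): print(th,proj(cam,pins(np.radians(th),g)).round(1).tolist())
o=np.zeros((420,800,3),np.uint8);o[:300,:400]=cv2.resize(a,(400,300))
o[:360,400:]=cv2.resize(b[150:258,140:260],(400,360))
cv2.imwrite("pics/w3.png",o[:,:,::-1])
E
```

```text
[ 0.55730851 -0.28655787  0.06986965] [ 0.2214575   0.36957455 -0.09758229] 0.023878504200844967
0 [[391.5, 6.0], [162.9, 5.4], [276.8, 404.6]]
20 [[364.5, 34.2], [190.0, 33.8], [276.7, 442.1]]
35 [[350.9, 65.3], [203.6, 65.0], [276.6, 463.9]]
```

View pics/w3.png

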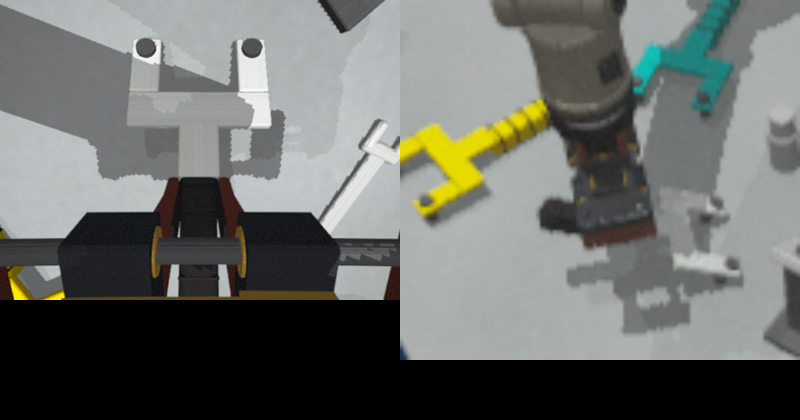

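The pin tops are at about (204,66) and (353,66) in full-size pixels. The model for a 35° pitch predicts (204,65) and (351,65), so the pitch is right. I'll clamp hard and carry it to a point above the pulley.

```bash
python3 - <<'E'
from fit import *
x=np.load("fit.npy");c,n,up,rt,d=geo(x);p,M,s=pose()
T=lambda h:c+.112*up+(-.007+h)*n-[0,0,.006]
print(T(0),T(.05))
plan([(p+[0,0,.19],110,6),(T(.09),153.6,12),(T(.05),153.6,3)])
E
```

```text
barend [0.614 0.242 0.214]
grip0 [0.586 0.178 0.213]
ptop [ 0.417 -0.007  0.102]
[0.65903565 0.03101857 0.2253611 ] [0.63335341 0.0437817  0.2663187 ]
[[[0,0,-32],np.float64(0.0)],[[0,0,-31],np.float64(0.1)],[[0,0,-32],np.float64(-0.0)],[[0,0,-32],np.float64(0.0)],[[0,0,-31],np.float64(0.0)],[[0,0,-32],np.float64(0.1)],[[25,14,-3],np.float64(-3.6)],[[24,16,-4],np.float64(-3.7)],[[23,17,-3],np.float64(-3.6)],[[22,18,-3],np.float64(-3.6)],[[21,20,-3],np.float64(-3.7)],[[20,21,-4],np.float64(-3.6)]]
[[[18,23,-3],np.float64(-3.7)],[[16,23,-3],np.float64(-3.6)],[[15,25,-4],np.float64(-3.6)],[[14,25,-3],np.float64(-3.7)],[[12,26,-3],np.float64(-3.6)],[[10,27,-3],np.float64(-3.6)],[[-8,0,11],np.float64(-0.0)],[[-7,0,11],np.float64(-0.0)],[[-8,0,10],np.float64(-0.0)]]
end [0.6333 0.0434 0.2666] 153.6
```

Call:
move_arm([
  [[0,0,0],0],
  [[0,0,0],0],
  [[0,0,0],0],
  [[0,0,-5],0],
], grip=255, grip_force=58)

```text
t: 13.12
tcp_pos: [0.5557, -0.2867, 0.074]
eef_rot: [-0.001, 0.572, 0.82, -0.001]
ft_force: [-0.4, 0.3, -2.2]
gripper_width: 0.0234
finger_force: 58.0
```

Call:
move_arm([
  [[0,0,-27],0],
  [[0,0,-31],0],
  [[0,0,-32],0],
  [[0,0,-32],0],
  [[0,0,-31],0],
  [[0,0,-32],0],
  [[25,14,-3],-3.6],
  [[24,16,-4],-3.7],
  [[23,17,-3],-3.6],
  [[22,18,-3],-3.6],
  [[21,20,-3],-3.7],
  [[20,21,-4],-3.6],
])

```text
t: 14.62
tcp_pos: [0.5836, -0.1141, 0.2797]
eef_rot: [-0.0, 0.405, 0.914, 0.0]
ft_force: [-0.7, 0.5, -1.1]
gripper_width: 0.0237
finger_force: 58.0
```

Call:
move_arm([
  [[18,23,-3],-3.7],
  [[16,23,-3],-3.6],
  [[15,25,-4],-3.6],
  [[14,25,-3],-3.7],
  [[12,26,-3],-3.6],
  [[10,27,-3],-3.6],
  [[-8,0,11],0],
  [[-7,0,11],0],
  [[-8,0,10],0],
  [[0,0,0],0],
  [[0,0,0],0],
])

```text
t: 16.0
tcp_pos: [0.6314, 0.0441, 0.2665]
eef_rot: [-0.0, 0.227, 0.974, 0.0]
ft_force: [0.3, 0.2, -2.9]
gripper_width: 0.0238
finger_force: 64.6
```

```bash
python3 - <<'E'
from fit import *
x=np.load("fit.npy");c,n,up,rt,d=geo(x)
p,M,s=pose();print(p,np.degrees(np.arctan2(M[1,0],M[0,0])),s["ft_force"])
cam=camera_model("wrist");a=get_image("wrist");t=get_image("top")
np.save("w4.npy",a);np.save("t4.npy",t)
def draw(cam,im):
    im=im.copy()
    for rr,h,col in((.075,0,(255,0,0)),(.058,0,(255,255,0))):
        q=proj(cam,[c+rr*d(k)+h*n for k in np.linspace(0,2*np.pi,60)])
        for u in q: cv2.circle(im,tuple(int(round(v)) for v in u),1,col,-1)
    hg=p+[0,0,.006];hh=hg-.112*up+.007*n
    for u in proj(cam,[hh+.008*n+.04*rt,hh+.008*n-.04*rt,hh+.008*n+.04*rt-.012*up,hh+.008*n-.04*rt-.012*up]): cv2.circle(im,tuple(int(round(v)) for v in u),2,(0,255,0),-1)
    return im
A=draw(cam,a);B=draw("top",t)[135:265,145:295]
o=np.zeros((420,800,3),np.uint8);o[:,:480]=A[:,40:520];B=cv2.resize(B,(320,277));o[:277,480:]=B
cv2.imwrite("pics/w4.png",o[:,:,::-1])
E
```

```text
barend [0.614 0.242 0.214]
grip0 [0.586 0.178 0.213]
ptop [ 0.417 -0.007  0.102]
[0.63138444 0.04411575 0.26647663] 153.80360550510397 [ 0.32602996  0.19800099 -2.90311387]
```

View pics/w4.png

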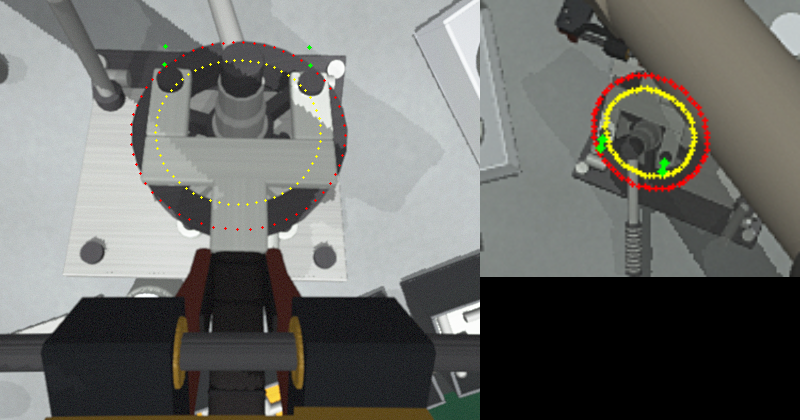

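The red rim prediction matches the pulley. The pins are at display (171,80) and (311,80), but the model put them at (165,65) and (310,65), so the head has drooped a bit more. I'll estimate the pitch.

```bash
python3 - <<'E'
from fit import *
cam=camera_model("wrist");p,M,s=pose()
psi=np.arctan2(M[1,0],M[0,0]);hx=-np.array([np.cos(psi),np.sin(psi),0]);rt=np.array([-hx[1],hx[0],0])
def pts(th,sl,dz):
    X=hx*np.cos(th)+np.array([0,0,np.sin(th)]);Z=np.array([0,0,np.cos(th)])-hx*np.sin(th)
    h=p+[0,0,.006+dz]-.112*X+.007*Z+.008*Z+sl*X
    return np.array([h-.04*rt,h+.04*rt])
for th in(35,38,40,42,44,46): print(th,proj(cam,pts(np.radians(th),0,0)).round(1).tolist(),proj(cam,pts(np.radians(th),.004,0)).round(1).tolist())
# pin marks by dark blobs
a=np.load("w4.npy").mean(2)
for x0,x1 in((195,228),(335,368)):
    w=a[62:100,x0:x1];m=w<70;r_,c_=np.nonzero(m);print(r_.mean()+62,c_.mean()+x0,m.sum())
E
```

```text
barend [0.614 0.242 0.214]
grip0 [0.586 0.178 0.213]
ptop [ 0.417 -0.007  0.102]
35 [[203.0, 64.3], [349.7, 64.3]] [[202.5, 70.4], [350.1, 70.4]]
38 [[205.2, 70.9], [347.5, 71.0]] [[204.6, 76.6], [348.0, 76.6]]
40 [[206.5, 75.4], [346.2, 75.5]] [[206.0, 80.8], [346.7, 80.9]]
42 [[207.9, 80.0], [344.9, 80.0]] [[207.3, 85.1], [345.5, 85.1]]
44 [[209.1, 84.5], [343.7, 84.5]] [[208.5, 89.4], [344.3, 89.4]]
46 [[210.3, 89.1], [342.5, 89.1]] [[209.7, 93.8], [343.1, 93.8]]
75.60744985673352 210.40687679083095 698
90.015625 346.546875 64
```

```bash
python3 - <<'E'
from fit import *
x=np.load("fit.npy");c,n,up,rt,d=geo(x);p,M,s=pose()
th=np.radians(40.5);hx=np.array([up[0],up[1],0]);hx/=np.linalg.norm(hx)
X=hx*np.cos(th)+np.array([0,0,np.sin(th)]);Z=np.array([0,0,np.cos(th)])-hx*np.sin(th)
h=p+[0,0,.006]-.112*X+.007*Z;e=h-c;print("head now rel face up,rt,n",e@up,e@rt,e@n)
Yt=np.array([M[0,1],M[1,1],0])
T=lambda k:c+k*n+.112*X-.007*Z-[0,0,.006]-.002*Yt
print(T(.035),T(.004))
plan([(T(.035),153.6,3),(T(.005),153.6,6)])
E
```

```text
barend [0.614 0.242 0.214]
grip0 [0.586 0.178 0.213]
ptop [ 0.417 -0.007  0.102]
head now rel face up,rt,n -0.0012238949973728507 0.00038700345331643937 0.040861896991814285
[0.63475888 0.04084989 0.26294026] [0.65068187 0.03293675 0.23754655]
[[[-1,-1,1],np.float64(0.1)],[[-2,0,2],np.float64(0.0)],[[-1,-1,1],np.float64(0.1)],[[-3,0,4],np.float64(0.0)],[[-3,0,4],np.float64(0.0)],[[-3,0,4],np.float64(0.0)],[[-3,0,4],np.float64(0.0)],[[-3,0,5],np.float64(0.0)],[[-3,0,4],np.float64(0.0)]]
end [0.6504 0.0327 0.238 ] 153.6
```

Call:
move_arm([
  [[-1,-1,1],0],
  [[-2,0,2],0],
  [[-1,-1,1],0],
  [[-3,0,4],0],
  [[-3,0,4],0],
  [[-3,0,4],0],
  [[0,0,0],0],
])

```text
t: 16.98
tcp_pos: [0.6424, 0.0364, 0.2504]
eef_rot: [-0.0, 0.227, 0.974, 0.0]
ft_force: [-0.7, -0.3, -1.5]
gripper_width: 0.0238
finger_force: 64.7
```

Call:
move_arm([
  [[-3,0,4],0],
  [[-3,0,5],0],
  [[-3,0,4],0],
  [[0,0,0],0],
])

```text
t: 17.48
tcp_pos: [0.6499, 0.0325, 0.2364]
eef_rot: [-0.001, 0.227, 0.974, -0.0]
ft_force: [-2.2, 3.0, -4.3]
gripper_width: 0.0236
finger_force: 59.4
```

```bash
cat > look.py <<'E'
import sys
from fit import *
x=np.load("fit.npy");c,n,up,rt,d=geo(x)
p,M,s=pose();print(p,s["ft_force"],s["t"])
a=get_image("wrist");b=get_image("scene");t=get_image("top")
cam=camera_model("wrist")
o=np.zeros((600,800,3),np.uint8);o[:300,:400]=cv2.resize(a,(400,300))
o[:330,400:]=cv2.resize(b[160:292,255:415],(400,330));o[330:,400:]=cv2.resize(t[130:265,145:344][:, :],(400,270))
q=proj(cam,[c+.008*n+.04*rt,c+.008*n-.04*rt]);print("flat pins expected wrist(400)",(q/1.4).round())
cv2.imwrite("pics/"+sys.argv[1]+".png",o[:,:,::-1])
E
python3 look.py w5
```

```text
barend [0.614 0.242 0.214]
grip0 [0.586 0.178 0.213]
ptop [ 0.417 -0.007  0.102]
[0.64993193 0.03250246 0.23640879] [-2.2273362   3.04942452 -4.27687429] 17.475
flat pins expected wrist(400) [[153.  59.]
 [250.  59.]]
```

View pics/w5.png

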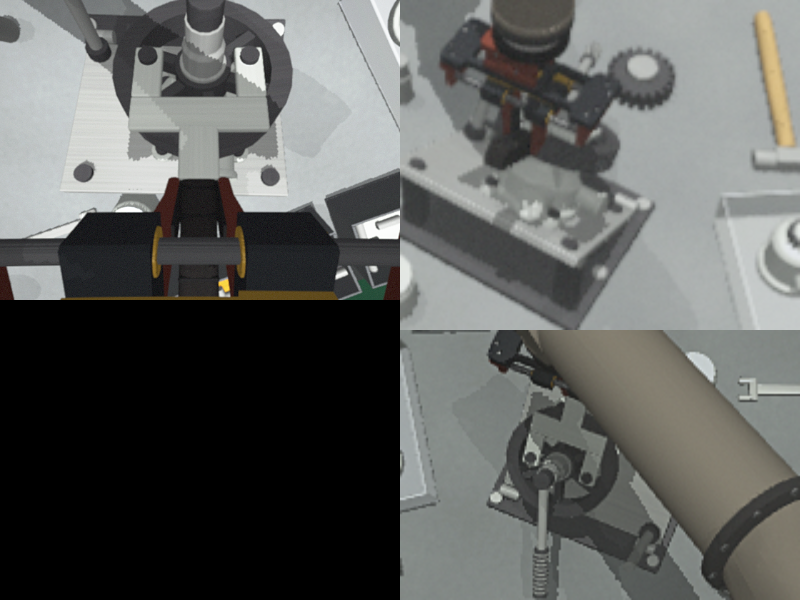

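The pins are at wrist (147,55) and (250,55). If flat they should be at (153,59) and (250,59). The wider spacing puts the head about 12 mm high, so the pin tips are probably resting on spokes. I'll measure the spoke angles numerically.

```bash
cat > spk.py <<'E'
from fit import *
x=np.load("fit.npy");c,n,up,rt,d=geo(x)
def prof(cam,im,rr=(.046,.050,.054)):
    A=np.arange(0,360,3);v=[]
    for k in rr:
        q=proj(cam,[c+k*d(np.radians(t))-.003*n for t in A]).astype(np.float32)
        v.append(cv2.remap(im,q[:,0].reshape(-1,1),q[:,1].reshape(-1,1),1).mean(2).ravel() if im.ndim==3 else 0)
    v=np.mean(v,0);return A,v
E
python3 - <<'E'
from spk import *
for f in("t2","t4"):
    A,v=prof("top",np.load(f+".npy"));print(f,[(int(a),int(b)) for a,b in zip(A,v)])
w=get_image("wrist");cam=camera_model("wrist");np.save("w5.npy",w);A,v=prof(cam,w);print("w5",[(int(a),int(b)) for a,b in zip(A,v)])
p,M,s=pose()
# pin mark centroid: dark within bright tine
for x0 in(190,335):
    g=w[60:95,x0:x0+32].mean(2);m=(g<75).astype(np.uint8);k,l,st,ce=cv2.connectedComponentsWithStats(m);print([(st[i][4],(ce[i]+[x0,60]).round(1)) for i in range(1,k) if st[i][4]>40])
E
```

```text
barend [0.614 0.242 0.214]
grip0 [0.586 0.178 0.213]
ptop [ 0.417 -0.007  0.102]
t2 [(0, 70), (3, 72), (6, 56), (9, 49), (12, 111), (15, 119), (18, 115), (21, 110), (24, 108), (27, 108), (30, 108), (33, 101), (36, 103), (39, 107), (42, 103), (45, 108), (48, 105), (51, 77), (54, 60), (57, 73), (60, 72), (63, 69), (66, 76), (69, 108), (72, 100), (75, 99), (78, 101), (81, 100), (84, 100), (87, 89), (90, 81), (93, 81), (96, 81), (99, 81), (102, 90), (105, 87), (108, 80), (111, 63), (114, 59), (117, 66), (120, 74), (123, 72), (126, 68), (129, 66), (132, 81), (135, 82), (138, 78), (141, 75), (144, 74), (147, 74), (150, 71), (153, 71), (156, 71), (159, 68), (162, 66), (165, 62), (168, 61), (171, 59), (174, 44), (177, 48), (180, 56), (183, 55), (186, 56), (189, 54), (192, 95), (195, 115), (198, 122), (201, 111), (204, 84), (207, 64), (210, 63), (213, 64), (216, 62), (219, 60), (222, 59), (225, 60), (228, 58), (231, 58), (234, 51), (237, 60), (240, 70), (243, 72), (246, 72), (249, 66), (252, 55), (255, 63), (258, 69), (261, 68), (264, 65), (267, 68), (270, 67), (273, 68), (276, 71), (279, 73)
[... 2405 characters left out ...]
9), (213, 66), (216, 64), (219, 65), (222, 64), (225, 60), (228, 82), (231, 84), (234, 85), (237, 85), (240, 66), (243, 74), (246, 81), (249, 134), (252, 131), (255, 134), (258, 122), (261, 127), (264, 127), (267, 174), (270, 176), (273, 175), (276, 189), (279, 204), (282, 225), (285, 235), (288, 226), (291, 199), (294, 160), (297, 161), (300, 165), (303, 159), (306, 158), (309, 154), (312, 159), (315, 158), (318, 159), (321, 160), (324, 162), (327, 161), (330, 160), (333, 160), (336, 162), (339, 162), (342, 160), (345, 159), (348, 160), (351, 160), (354, 160), (357, 159)]
[(np.int32(735), array([206. ,  73.8]))]
[(np.int32(120), array([355.9,  62.3])), (np.int32(77), array([346.5,  85.4]))]
```

```bash
cat > est.py <<'E'
from spk import *
# estimate pitch & slide of tool from pin marks; args full-res pixels
def est(pl,pr,cam=None):
    cam=cam or camera_model("wrist");p,M,s=pose()
    Xt=M[:,0];hx=-Xt;ry=M[:,1]
    def f(q):
        th,sl,la=q
        X=hx*np.cos(th)+np.array([0,0,np.sin(th)]);Z=np.array([0,0,np.cos(th)])-hx*np.sin(th)
        h=p+[0,0,.006]-.112*X+.007*Z+sl*X+la*ry
        return h,X,Z
    def g(q):
        h,X,Z=f(q);return (proj(cam,[h+.008*Z-.04*ry,h+.008*Z+.04*ry])-np.array([pl,pr])).ravel()
    s_=least_squares(g,[.65,0,0],x_scale=[.1,.01,.01]);h,X,Z=f(s_.x);e=h-c
    print("tilt",np.degrees(s_.x[0]).round(1),"slide,lat mm",(s_.x[1:]*1e3).round(1),"head up,rt,n mm",(np.array([e@up,e@rt,e@n])*1e3).round(1),"res",s_.fun.round(1))
E
python3 - <<'E'
from est import *
est((206,77),(350,77))
# silhouettes: template search of round dark mark around right pin
w=np.load("w5.npy").astype(int).mean(2)
for y in range(60,96,5): print(y,w[y,190:225:3].astype(int).tolist(),w[y,335:372:3].astype(int).tolist())
E
```

```text
barend [0.614 0.242 0.214]
grip0 [0.586 0.178 0.213]
ptop [ 0.417 -0.007  0.102]
tilt 37.7 slide,lat mm [4.7 0.9] head up,rt,n mm [4.7 2.4 9.5] res [ 0. -0.  0.  0.]
60 [60, 62, 53, 38, 49, 49, 39, 36, 41, 45, 49, 41] [87, 88, 91, 88, 70, 63, 66, 60, 59, 53, 57, 56, 90]
65 [55, 62, 57, 55, 56, 57, 53, 59, 83, 61, 48, 60] [84, 74, 93, 84, 85, 84, 74, 60, 72, 77, 49, 53, 55]
70 [118, 155, 55, 50, 59, 55, 56, 51, 54, 83, 157, 155] [240, 146, 82, 87, 84, 88, 87, 85, 81, 220, 212, 51, 45]
75 [151, 76, 56, 60, 57, 51, 62, 53, 52, 60, 144, 153] [255, 75, 86, 80, 86, 87, 86, 85, 87, 83, 232, 46, 50]
80 [158, 111, 54, 51, 57, 57, 58, 56, 59, 51, 103, 157] [255, 68, 87, 85, 87, 83, 82, 90, 81, 141, 237, 69, 44]
85 [158, 161, 40, 51, 59, 52, 56, 49, 45, 41, 157, 153] [235, 94, 64, 73, 85, 87, 84, 77, 71, 248, 234, 109, 43]
90 [164, 163, 162, 149, 77, 57, 56, 88, 152, 157, 154, 154] [235, 234, 253, 194, 115, 102, 152, 229, 234, 233, 235, 126, 42]
95 [163, 159, 159, 159, 159, 160, 161, 159, 159, 158, 158, 154] [236, 236, 238, 236, 235, 236, 236, 236, 234, 231, 235, 213, 41]
```

Call:
move_arm([
  [[0,0,0],0],
  [[0,0,0],0],
  [[0,0,2],0],
  [[0,-1,2],0],
  [[-1,0,3],0],
  [[-1,-1,3],0],
  [[0,0,0],0],
], grip=255, grip_force=10)

```text
t: 18.55
tcp_pos: [0.6518, 0.03, 0.228]
eef_rot: [0.0, 0.227, 0.974, 0.0]
ft_force: [-0.2, 1.3, 0.8]
gripper_width: 0.024
finger_force: 10.0
```

```bash
cat > marks.py <<'E'
from est import *
def marks(w,guess):
    """dark round mark on bright tine: darkest 24 px disc vs ring, near guess"""
    g=cv2.GaussianBlur(w.astype(np.float32).mean(2),(3,3),0);out=[]
    R_=11;k=np.zeros((41,41),np.float32);yy,xx=np.mgrid[-20:21,-20:21];rr=np.hypot(xx,yy)
    k[rr<R_]=-1/(rr<R_).sum();m=(rr>13)&(rr<17)&(yy>0);k[m]=1/m.sum()   # ring on the neck side only
    s=cv2.filter2D(np.minimum(g,150),-1,k)
    for u,v in guess:
        b=s[v-16:v+17,u-16:u+17];i=np.unravel_index(b.argmax(),b.shape);out.append((u-16+i[1],v-16+i[0]))
    return out
if __name__=="__main__":
    import sys
    o=np.load("w5.npy");print("check",marks(o,[(206,77),(350,77)]))
    p,M,s=pose();print(p,s["ft_force"],s["torque"],s["gripper_width"])
    w=get_image("wrist");np.save("w6.npy",w);np.save("t6.npy",get_image("top"))
    m=marks(w,[(206,77),(350,77)]);print(m);est(*m)
E
python3 marks.py
```

```text
barend [0.614 0.242 0.214]
grip0 [0.586 0.178 0.213]
ptop [ 0.417 -0.007  0.102]
check [(np.int64(207), np.int64(80)), (np.int64(349), np.int64(79))]
[0.65179707 0.0299632  0.22804318] [-0.20783523  1.29307975  0.79822491] [ 0.29051978 -0.10211037 -0.01446711] 0.02399172548748091
[(np.int64(203), np.int64(69)), (np.int64(353), np.int64(68))]
tilt 33.5 slide,lat mm [4.8 0.9] head up,rt,n mm [1.3 3.7 8.4] res [ 0.  -0.5  0.   0.5]
```

Call:
move_arm([
  [[0,0,2],0],
  [[0,0,2],0],
  [[0,0,0],0],
  [[0,0,0],0],
])

```text
t: 19.15
tcp_pos: [0.6514, 0.0297, 0.2236]
eef_rot: [0.0, 0.227, 0.974, 0.0]
ft_force: [-0.0, 0.8, 4.1]
gripper_width: 0.0242
finger_force: 10.0
```

```bash
python3 - <<'E'
from marks import *
p,M,s=pose();print(p,s["ft_force"])
w=get_image("wrist");np.save("w7.npy",w)
m=marks(w,[(203,67),(353,67)]);print(m);est(*m)
t=get_image("top")
# composite: last view
A=cv2.resize(w[20:160,150:420],(800,415),interpolation=2)
B=cv2.resize(t[165:230,175:275],(286,185),interpolation=2)
b=get_image("scene");C=cv2.resize(b[165:255,270:380],(226,185),interpolation=2)
t2=cv2.resize(np.load("t2.npy")[165:230,175:275],(286,185),interpolation=2)
o=np.zeros((600,800,3),np.uint8);o[:415]=A;o[415:,:286]=B;o[415:,287:573]=t2;o[415:,574:]=C
cv2.imwrite("pics/w7.png",o[:,:,::-1])
E
```

```text
barend [0.614 0.242 0.214]
grip0 [0.586 0.178 0.213]
ptop [ 0.417 -0.007  0.102]
[0.65143342 0.0297025  0.22364339] [-0.02246839  0.75903582  4.07435145]
[(np.int64(198), np.int64(58)), (np.int64(357), np.int64(58))]
tilt 27.9 slide,lat mm [5.  0.7] head up,rt,n mm [ 0.5  4.3 15.3] res [ 0. -0.  0.  0.]
```

The numbers show that lowering the handle lifted the head about a fulcrum roughly 70 mm out. That fulcrum is the rim edge, so the tool is seated and I've pressed too low. I'll go back up 6 mm with a loose grip, then let go.

Call:
move_arm([
  [[0,0,-2],0],
  [[0,0,-2],0],
  [[0,0,-1],0],
  [[0,0,-1],0],
  [[0,0,0],0],
], grip=255, grip_force=4)

```text
t: 19.92
tcp_pos: [0.6514, 0.0292, 0.2295]
eef_rot: [0.0, 0.227, 0.974, -0.0]
ft_force: [-0.2, 0.7, -1.9]
gripper_width: 0.0241
finger_force: 4.0
```

```bash
python3 - <<'E'
from marks import *
p,M,s=pose();print(p,s["ft_force"])
w=get_image("wrist");m=marks(w,[(203,67),(353,67)]);print(m);est(*m)
E
```

```text
barend [0.614 0.242 0.214]
grip0 [0.586 0.178 0.213]
ptop [ 0.417 -0.007  0.102]
[0.65140822 0.02923532 0.22953625] [-0.2155616   0.7361246  -1.89365508]
[(np.int64(205), np.int64(71)), (np.int64(351), np.int64(71))]
tilt 36.0 slide,lat mm [3.1 0.9] head up,rt,n mm [0.4 4.4 5. ] res [ 0. -0.  0.  0.]
```

Call:
move_arm([
  [[0,0,0],0],
  [[0,0,0],0],
  [[0,0,0],0],
  [[0,0,0],0],
  [[0,0,-20],0],
  [[0,0,-30],0],
  [[0,0,-30],0],
  [[-10,0,-20],0],
  [[0,0,0],0],
], grip=0)

```text
t: 21.1
tcp_pos: [0.6616, 0.0255, 0.3324]
eef_rot: [0.002, 0.227, 0.974, 0.001]
ft_force: [-0.4, 0.5, 0.2]
gripper_width: 0.0875
finger_force: 0.0
```

```bash
python3 - <<'E'
from marks import *
p,M,s=pose();print(p,s["ft_force"],s["t"])
cam=camera_model("wrist");w=get_image("wrist");np.save("w8.npy",w);t=get_image("top");np.save("t8.npy",t);b=get_image("scene");np.save("s8.npy",b)
P=lambda a,e,h:c+a*up+e*rt+h*n
def draw(cam,im):
    im=im.copy()
    for u in proj(cam,[P(0,.04,.008),P(0,-.04,.008),P(.188,0,0),P(-.012,.051,.008),P(-.012,-.051,.008)]): cv2.circle(im,tuple(int(round(v)) for v in u),1,(0,255,0),-1)
    return im
print(proj(cam,[P(0,.04,.008),P(0,-.04,.008),P(.188,0,0)]).round(1))
A=cv2.resize(draw(cam,w),(480,360));B=cv2.resize(draw("top",t)[120:260,150:300],(320,299),interpolation=2);C=cv2.resize(draw("scene",b)[165:265,265:400],(320,237),interpolation=2)
o=np.zeros((600,800,3),np.uint8);o[:360,:480]=A;o[:299,480:]=B;o[300:537,480:]=C
o[360:600,:480]=cv2.resize(w[70:280,70:490],(480,240))
cv2.imwrite("pics/w8.png",o[:,:,::-1])
E
```

```text
barend [0.614 0.242 0.214]
grip0 [0.586 0.178 0.213]
ptop [ 0.417 -0.007  0.102]
[0.66155966 0.02551049 0.33241265] [-0.43418018  0.54025483  0.19182259] 21.1
[[233.1  73. ]
 [329.3  73.3]
 [281.8 307.3]]
```

View pics/w8.png

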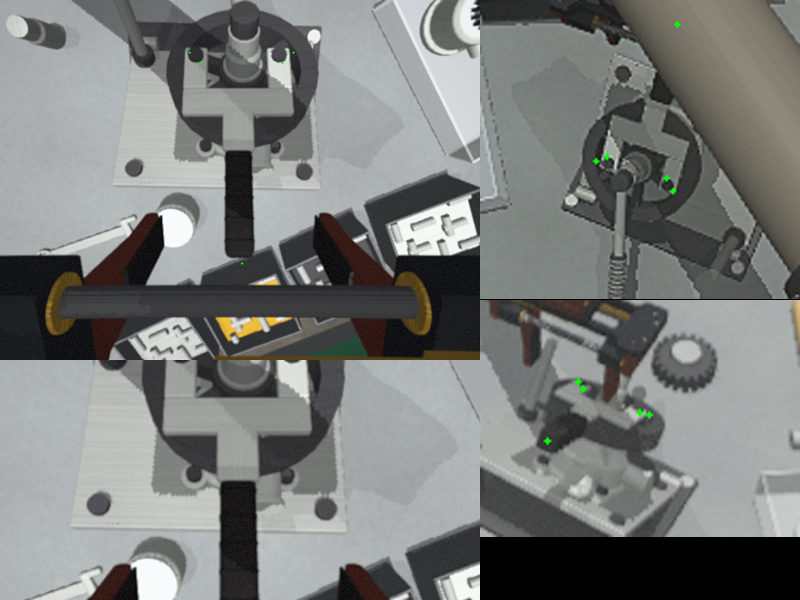

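The last view shows the counterhold lying flat on the pulley. The pins are in the windows either side of the nut (wrist (196,55) and (279,54)), and in the scene crop the predicted dots fall on the tool. The bar still points downhill. Next I cage the bar and push clockwise.

```bash
python3 - <<'E' | sed 's/np.float64(\([-0-9.]*\))/\1/g'
from est import *
bp=lambda a:(c+.055*n+.135*d(np.radians(a))+[0,0,-.022])
def hd(a):
    h=np.degrees(np.arctan2(*(d(np.radians(a))[1::-1])));return h if h>-60 else h+360
p,M,s=pose();P=bp(-180)
w=[(P+[0,0,.18],153.6,7),(P,153.6,5)]
w+=[(bp(a),hd(a),1) for a in np.arange(-175,-64,5)]
w+=[(bp(a),hd(a),1) for a in np.arange(-62.5,16,2.5)]
plan(w)
E
```

```text
barend [0.614 0.242 0.214]
grip0 [0.586 0.178 0.213]
ptop [ 0.417 -0.007  0.102]
[[[34,1,4],0.0],[[35,1,5],0.1],[[34,0,4],-0.0],[[35,1,4],0.0],[[34,1,5],0.0],[[35,1,4],0.1],[[34,0,5],0.0],[[0,0,36],0.0],[[0,0,36],0.0],[[0,0,36],0.0],[[0,0,36],0.0],[[0,0,36],0.0]]
[[[0,12,-1],6.1],[[0,12,-1],6.1],[[0,12,-1],5.9],[[1,11,-2],5.9],[[1,12,-3],5.7],[[1,11,-3],5.5],[[2,11,-3],5.4],[[1,11,-5],5.1],[[2,11,-4],5.0],[[1,10,-5],4.8],[[2,11,-5],4.7],[[1,10,-6],4.5]]
[[[2,10,-6],4.4],[[1,10,-6],4.3],[[0,10,-7],4.3],[[1,9,-6],4.1],[[0,10,-7],4.1],[[0,10,-7],4.1],[[-1,9,-7],4.1],[[0,10,-6],4.2],[[-2,10,-7],4.1],[[-1,9,-6],4.2],[[-2,10,-7],4.3],[[-1,5,-3],2.2]]
[[[-1,5,-3],2.2],[[-1,5,-2],2.3],[[-1,5,-3],2.3],[[-1,5,-3],2.3],[[-1,6,-3],2.3],[[-1,5,-2],2.4],[[-1,5,-3],2.5],[[-1,5,-2],2.4],[[-2,6,-2],2.5],[[-1,5,-2],2.6],[[-1,5,-2],2.6],[[-1,6,-2],2.7]]
[[[-1,5,-2],2.7],[[-1,6,-2],2.7],[[-1,6,-1],2.8],[[-1,5,-1],2.8],[[-1,6,-2],2.9],[[-1,6,-1],2.9],[[-1,5,-1],2.9],[[0,6,0],3.0],[[-1,6,-1],3.0],[[-1,6,-1],3.0],[[0,6,0],3.0],[[0,6,0],3.1]]
[[[-1,5,0],3.0],[[0,6,0],3.1],[[0,6,0],3.0],[[0,6,0],3.1],[[1,6,1],3.0],[[0,6,1],3.0],[[0,6,0],2.9]]
end [0.6246 0.0088 0.2711] -44.5
```

Call:
move_arm([
  [[34,1,4],0],
  [[35,1,5],0],
  [[34,0,4],0],
  [[35,1,4],0],
  [[34,1,5],0],
  [[35,1,4],0],
  [[34,0,5],0],
  [[0,0,36],0],
  [[0,0,36],0],
  [[0,0,36],0],
  [[0,0,36],0],
  [[0,0,36],0],
], grip=80)

```text
t: 22.75
tcp_pos: [0.4452, 0.1358, 0.1169]
eef_rot: [-0.001, 0.227, 0.974, -0.0]
ft_force: [0.2, -0.6, 0.0]
gripper_width: 0.0604
finger_force: 0.2
```

Call:
move_arm([
  [[0,12,-1],6.1],
  [[0,12,-1],6.1],
  [[0,12,-1],5.9],
  [[1,11,-2],5.9],
  [[1,12,-3],5.7],
  [[1,11,-3],5.5],
  [[2,11,-3],5.4],
  [[1,11,-5],5.1],
  [[2,11,-4],5.0],
  [[1,10,-5],4.8],
  [[2,11,-5],4.7],
  [[1,10,-6],4.5],
])

```text
t: 24.25
tcp_pos: [0.5466, 0.2164, 0.1566]
eef_rot: [-0.001, 0.713, 0.701, -0.001]
ft_force: [-1.4, -0.4, 0.6]
gripper_width: 0.0601
finger_force: 0.5
```

Call:
move_arm([
  [[2,10,-6],4.4],
  [[1,10,-6],4.3],
  [[0,10,-7],4.3],
  [[1,9,-6],4.1],
  [[0,10,-7],4.1],
  [[0,10,-7],4.1],
  [[-1,9,-7],4.1],
  [[0,10,-6],4.2],
  [[-2,10,-7],4.1],
  [[-1,9,-6],4.2],
  [[-2,10,-7],4.3],
  [[-1,5,-3],2.2],
])

```text
t: 25.75
tcp_pos: [0.6433, 0.173, 0.2324]
eef_rot: [-0.001, 0.938, 0.347, -0.0]
ft_force: [-1.7, 2.3, 1.9]
gripper_width: 0.0602
finger_force: 1.4
```

```bash
cat > st.py <<'E'
from est import *
p,M,s=pose();e=p+[0,0,.022]-c
ps=np.degrees(np.arctan2(M[1,0],M[0,0]))
print("cmd bar ang",np.degrees(np.arctan2(e@rt,e@up)),"rad",np.hypot(e@rt,e@up),"n",e@n,"psi",ps,"F",s["ft_force"],"Ftool y",s["ft_force"]@M[:,1],"t",s["t"],s["joint_positions"].round(2))
E
python3 st.py
python3 - <<'E'
from spk import *
t=get_image("top");b=get_image("scene");w=get_image("wrist");np.save("w9.npy",w);np.save("t9.npy",t);np.save("s9.npy",b)
# handle angle: darkness along handle ring in top view (r .13-.18, level -7mm +13)
for cam,im in(("top",t),("scene",b)):
  v=[]
  for a in range(-10,136,5):
    q=proj(cam,[c+k*d(np.radians(a))+.006*n for k in(.11,.13,.15,.17)]).astype(int)
    v.append((a,int(np.mean([im[y,x].mean() for x,y in q]))))
  print(cam,v)
E
```

```text
barend [0.614 0.242 0.214]
grip0 [0.586 0.178 0.213]
ptop [ 0.417 -0.007  0.102]
cmd bar ang -62.74095462385363 rad 0.13519870041448126 n 0.056184049088478794 psi 40.64327789899862 F [-1.72143583  2.31303797  1.9477454 ] Ftool y -2.879091093698557 t 25.75 [-0.02  0.5  -0.48  1.54  0.24  1.16 -1.41]
barend [0.614 0.242 0.214]
grip0 [0.586 0.178 0.213]
ptop [ 0.417 -0.007  0.102]
top [(-10, 125), (-5, 126), (0, 134), (5, 126), (10, 115), (15, 132), (20, 134), (25, 133), (30, 129), (35, 145), (40, 146), (45, 137), (50, 134), (55, 119), (60, 134), (65, 133), (70, 133), (75, 136), (80, 124), (85, 121), (90, 118), (95, 118), (100, 119), (105, 103), (110, 72), (115, 54), (120, 65), (125, 84), (130, 94), (135, 103)]
scene [(-10, 109), (-5, 102), (0, 110), (5, 104), (10, 91), (15, 84), (20, 128), (25, 154), (30, 159), (35, 166), (40, 169), (45, 167), (50, 171), (55, 171), (60, 172), (65, 171), (70, 172), (75, 171), (80, 172), (85, 170), (90, 146), (95, 128), (100, 116), (105, 98), (110, 88), (115, 61), (120, 64), (125, 111), (130, 136), (135, 141)]
```

The handle is now at about 116°, against the post. I'll continue the push in short calls and watch the force.

Call:
move_arm([
  [[-1,5,-3],2.2],
  [[-1,5,-2],2.3],
  [[-1,5,-3],2.3],
  [[-1,5,-3],2.3],
  [[-1,6,-3],2.3],
  [[-1,5,-2],2.4],
])

```text
t: 26.65
tcp_pos: [0.6567, 0.1442, 0.2493]
eef_rot: [-0.0, 0.973, 0.232, 0.0]
ft_force: [-2.8, 3.1, 2.8]
gripper_width: 0.0606
finger_force: 2.3
```

Call:
move_arm([
  [[-1,5,-3],2.5],
  [[-1,5,-2],2.4],
  [[-2,6,-2],2.5],
  [[-1,5,-2],2.6],
  [[-1,5,-2],2.6],
  [[-1,6,-2],2.7],
])

```text
t: 27.4
tcp_pos: [0.6602, 0.1134, 0.2619]
eef_rot: [-0.001, 0.995, 0.101, -0.001]
ft_force: [-6.9, 6.2, 5.2]
gripper_width: 0.0706
finger_force: 4.5
```

```bash
python3 st.py|tail -1
```

```text
cmd bar ang -33.35042812656742 rad 0.13524650266636437 n 0.05646840119722091 psi 11.563362516846171 F [-6.90161578  6.1926005   5.16628496] Ftool y -7.46469487378333 t 27.4 [-0.01  0.47 -0.37  1.5   0.17  1.21 -1.77]
```

The 4 N grip setting lets the fingers spread under the push, so I'll stiffen them and carry on.

Call:
move_arm([
  [[0,0,0],0],
  [[0,0,0],0],
  [[0,0,0],0],
], grip=80, grip_force=60)

```text
t: 27.78
tcp_pos: [0.6609, 0.1138, 0.2625]
eef_rot: [-0.002, 0.995, 0.101, 0.0]
ft_force: [-4.8, 7.0, 7.0]
gripper_width: 0.0606
finger_force: 4.3
```

Call:
move_arm([
  [[-1,5,-2],2.7],
  [[-1,6,-2],2.7],
  [[-1,6,-1],2.8],
  [[-1,5,-1],2.8],
  [[0,0,0],0],
])

```text
t: 28.4
tcp_pos: [0.6608, 0.0902, 0.2687]
eef_rot: [-0.001, 1.0, 0.005, 0.001]
ft_force: [-2.3, 5.5, 3.3]
gripper_width: 0.0603
finger_force: 3.0
```

Call:
move_arm([
  [[-1,6,-2],2.9],
  [[-1,6,-1],2.9],
  [[-1,5,-1],2.9],
  [[0,0,0],0],
])

```text
t: 28.9
tcp_pos: [0.6574, 0.0729, 0.2726]
eef_rot: [-0.001, 0.997, -0.071, 0.001]
ft_force: [-0.1, 6.6, 3.7]
gripper_width: 0.0601
finger_force: 2.6
```

```bash
python3 st.py|tail -1
```

```text
cmd bar ang -15.579306382813948 rad 0.13681000841467217 n 0.05632670059645857 psi -8.19072520987405 F [-0.13037634  6.59069032  3.66853926] Ftool y -6.511112986599337 t 28.9 [ 0.    0.43 -0.29  1.52  0.13  1.21 -2.02]
```

Call:
move_arm([
  [[-1,6,0],2.5],
  [[-1,6,-1],2.5],
  [[-1,6,-1],2.5],
  [[0,0,0],0],
])

```text
t: 29.4
tcp_pos: [0.6514, 0.055, 0.2746]
eef_rot: [-0.001, 0.991, -0.137, 0.001]
ft_force: [0.2, 4.8, 3.5]
gripper_width: 0.0604
finger_force: 2.1
```

Call:
move_arm([
  [[0,6,0],2.5],
  [[0,6,0],2.5],
  [[-1,6,0],2.5],
  [[0,0,0],0],
])

```text
t: 29.9
tcp_pos: [0.6447, 0.0378, 0.2741]
eef_rot: [-0.0, 0.98, -0.201, 0.001]
ft_force: [0.9, 3.0, 2.5]
gripper_width: 0.0603
finger_force: 1.7
```

```bash
python3 st.py|tail -1
```

```text
cmd bar ang 0.14518609873194088 rad 0.13615288167722764 n 0.05515484409036322 psi -23.178375875146607 F [0.88327966 3.0152857  2.50777677] Ftool y -3.1209261608458623 t 29.9 [ 0.01  0.4  -0.23  1.56  0.1   1.19 -2.21]
```

```bash
cat > hnd.py <<'E'
from spk import *
t=get_image("top");b=get_image("scene")
for cam,im in(("top",t),("scene",b)):
  v=[]
  for a in range(95,151,3):
    q=proj(cam,[c+k*d(np.radians(a))+.006*n for k in(.11,.13,.15,.17)]).astype(int)
    v.append((a,int(np.mean([im[y,x].mean() for x,y in q]))))
  print(cam,v)
# bar angle: bright rod, ring r=.06..0.09 at 55 mm
for cam,im in(("top",t),("scene",b)):
  v=[]
  for a in range(-50,31,3):
    q=proj(cam,[c+k*d(np.radians(a))+.055*n for k in(.05,.06,.07,.08,.09)]).astype(int)
    v.append((a,int(np.mean([im[y,x].mean() for x,y in q]))))
  print(cam,v)
E
python3 hnd.py|tail -4
```

```text
top [(95, 100), (98, 103), (101, 105), (104, 110), (107, 96), (110, 95), (113, 88), (116, 83), (119, 86), (122, 84), (125, 82), (128, 82), (131, 81), (134, 100), (137, 101), (140, 91), (143, 81), (146, 80), (149, 77)]
scene [(95, 115), (98, 108), (101, 87), (104, 80), (107, 83), (110, 64), (113, 52), (116, 50), (119, 49), (122, 75), (125, 78), (128, 103), (131, 95), (134, 82), (137, 95), (140, 93), (143, 94), (146, 100), (149, 106)]
top [(-50, 82), (-47, 86), (-44, 84), (-41, 75), (-38, 83), (-35, 87), (-32, 90), (-29, 94), (-26, 97), (-23, 99), (-20, 101), (-17, 104), (-14, 104), (-11, 106), (-8, 109), (-5, 110), (-2, 111), (1, 111), (4, 111), (7, 112), (10, 113), (13, 113), (16, 114), (19, 114), (22, 113), (25, 114), (28, 114)]
scene [(-50, 115), (-47, 107), (-44, 95), (-41, 82), (-38, 75), (-35, 70), (-32, 95), (-29, 130), (-26, 119), (-23, 91), (-20, 85), (-17, 48), (-14, 51), (-11, 50), (-8, 51), (-5, 52), (-2, 59), (1, 76), (4, 89), (7, 92), (10, 99), (13, 106), (16, 112), (19, 112), (22, 92), (25, 95), (28, 84)]
```

Call:
move_arm([
  [[0,5,0],2],
  [[0,5,0],2],
  [[0,0,0],0],
])

```text
t: 30.38
tcp_pos: [0.64, 0.029, 0.2737]
eef_rot: [0.0, 0.972, -0.234, 0.0]
ft_force: [1.3, 3.6, 2.2]
gripper_width: 0.0606
finger_force: 1.8
```

Call:
move_arm([
  [[0,5,0],2],
  [[0,5,0],2],
  [[0,0,0],0],
])

```text
t: 30.75
tcp_pos: [0.636, 0.0236, 0.2737]
eef_rot: [-0.002, 0.964, -0.267, 0.001]
ft_force: [4.0, 10.1, 0.9]
gripper_width: 0.0606
finger_force: 5.3
```

```bash
python3 st.py|tail -1; python3 hnd.py|tail -3|head -1
```

```text
cmd bar ang 7.149580390595213 rad 0.13578457049631112 n 0.055651020740474816 psi -30.956442547132188 F [ 3.95257096 10.05720797  0.89185882] Ftool y -10.661564601539121 t 30.75 [ 0.02  0.38 -0.21  1.58  0.08  1.18 -2.31]
scene [(95, 117), (98, 109), (101, 94), (104, 81), (107, 81), (110, 58), (113, 49), (116, 49), (119, 50), (122, 66), (125, 73), (128, 88), (131, 94), (134, 83), (137, 80), (140, 85), (143, 83), (146, 70), (149, 60)]
```

Call:
move_arm([
  [[0,4,0],1],
  [[0,3,0],1],
  [[0,0,0],0],
])

```text
t: 31.22
tcp_pos: [0.6347, 0.0231, 0.2737]
eef_rot: [-0.006, 0.96, -0.281, 0.002]
ft_force: [14.4, 19.6, -4.9]
gripper_width: 0.0605
finger_force: 12.2
```

Call:
move_arm([
  [[0,4,0],1],
  [[0,0,0],0],
  [[0,0,0],0],
])

```text
t: 31.6
tcp_pos: [0.6341, 0.0228, 0.2737]
eef_rot: [-0.008, 0.958, -0.288, 0.003]
ft_force: [20.7, 25.5, -10.2]
gripper_width: 0.0606
finger_force: 16.2
```

```bash
python3 st.py|tail -1; python3 hnd.py|tail -3|head -1
```

```text
cmd bar ang 7.861070799138444 rad 0.1348662237468997 n 0.05639156600224693 psi -33.5083228017897 F [ 20.74799069  25.46319954 -10.23742563] Ftool y -32.50742824127689 t 31.6 [ 0.02  0.37 -0.2   1.6   0.07  1.17 -2.35]
scene [(95, 116), (98, 109), (101, 97), (104, 81), (107, 78), (110, 61), (113, 48), (116, 49), (119, 48), (122, 61), (125, 74), (128, 93), (131, 91), (134, 74), (137, 77), (140, 82), (143, 74), (146, 62), (149, 58)]
```

It's against a firm stop: the force reached 32 N with no motion, and the handle is still at the post. I'll back off to centre the cage and lift clear.

Call:
move_arm([
  [[0,-6,0],0],
  [[0,-6,0],0],
  [[0,-6,0],0],
  [[0,-6,0],0],
  [[0,0,0],0],
  [[0,0,-15],0],
  [[0,0,-25],0],
  [[0,0,-25],0],
  [[0,0,-25],0],
  [[0,0,-20],0],
  [[0,0,0],0],
])

```text
t: 33.08
tcp_pos: [0.6435, 0.0304, 0.3864]
eef_rot: [-0.001, 0.956, -0.294, 0.002]
ft_force: [-0.5, 0.6, 0.5]
gripper_width: 0.0604
finger_force: 0.0
```

```bash
python3 st.py|tail -1; python3 hnd.py|tail -4; python3 - <<'E'
from marks import *
cam=camera_model("wrist");w=get_image("wrist");np.save("w11.npy",w);np.save("s11.npy",get_image("scene"));np.save("t11.npy",get_image("top"))
hd=d(np.radians(117));sd=np.cross(n,hd)
for nm in("wrist","scene","top"):
    print(nm,proj(nm,[c+.008*n+.04*sd,c+.008*n-.04*sd,c+.188*hd]).round(0).tolist())
for nm in("scene","top"): print(nm,[(np.round(k["point"]),round(k["conf"],2),int(k["pixels"].sum())) for k in cut_out(nm,"hold_grip")])
E
```

```text
cmd bar ang 2.0961233210106367 rad 0.20255745872266706 n 0.14586847142518555 psi -34.162290066092666 F [-0.50443791  0.58626929  0.47356166] Ftool y -0.20310874974744364 t 33.075 [-0.01  0.34 -0.19  1.4   0.06  1.41 -2.36]
top [(95, 100), (98, 103), (101, 106), (104, 108), (107, 110), (110, 112), (113, 115), (116, 116), (119, 117), (122, 120), (125, 125), (128, 125), (131, 128), (134, 127), (137, 127), (140, 123), (143, 121), (146, 118), (149, 116)]
scene [(95, 116), (98, 111), (101, 99), (104, 87), (107, 82), (110, 69), (113, 57), (116, 56), (119, 56), (122, 78), (125, 102), (128, 123), (131, 119), (134, 119), (137, 119), (140, 118), (143, 118), (146, 116), (149, 118)]
top [(-50, 88), (-47, 92), (-44, 95), (-41, 98), (-38, 100), (-35, 103), (-32, 105), (-29, 106), (-26, 108), (-23, 109), (-20, 111), (-17, 112), (-14, 112), (-11, 114), (-8, 116), (-5, 117), (-2, 118), (1, 118), (4, 119), (7, 121), (10, 122), (13, 123), (16, 123), (19, 123), (22, 124), (25, 123), (28, 123)]
scene [(-50, 165), (-47, 166), (-44, 168), (-41, 168), (-38, 169), (-35, 170), (-32, 160), (-29, 144), (-26, 124), (-23, 107), (-20, 113), (-17, 114), (-14, 116), (-11, 113), (-8, 100), (-5, 104), (-2, 109), (1, 108), (4, 107), (7, 110), (10, 119), (13, 120), (16, 123), (19, 122), (22, 119), (25, 114), (28, 112)]
barend [0.614 0.242 0.214]
grip0 [0.586 0.178 0.213]
ptop [ 0.417 -0.007  0.102]
wrist [[296.0, 240.0], [270.0, 276.0], [415.0, 272.0]]
scene [[310.0, 207.0], [329.0, 207.0], [283.0, 184.0]]
top [[233.0, 189.0], [214.0, 207.0], [273.0, 246.0]]
scene [(array([194., 157.]), 0.94, 726), (array([169., 229.]), 0.92, 549), (array([193., 297.]), 0.76, 365)]
top [(array([238., 417.]), 0.79, 933), (array([296., 355.]), 0.73, 1060), (array([288., 131.]), 0.46, 1031)]
```

Call:
move_arm([
  [[0,0,-20],0],
  [[-30,-40,0],0],
  [[-30,-45,0],0],
  [[-30,-45,0],0],
  [[-30,-45,0],0],
  [[-30,-45,0],0],
  [[-25,-40,0],0],
  [[0,0,0],0],
])

```text
t: 34.42
tcp_pos: [0.6415, 0.3496, 0.4017]
eef_rot: [-0.0, 0.957, -0.29, -0.002]
ft_force: [-0.0, 0.9, 0.0]
gripper_width: 0.0605
finger_force: 0.0
```

```bash
python3 - <<'E'
from est import *
from scipy.optimize import minimize
ms={}
for nm in("scene","top"):
    im=get_image(nm);np.save(nm[0]+"12.npy",im);L=cut_out(nm,"hold_grip")
    print(nm,[(np.round(k["point"]),round(k["conf"],2),int(k["pixels"].sum())) for k in L])
    ctr=proj(nm,c+.06*d(np.radians(117)))[0]
    L=[k for k in L if np.hypot(k["point"][1]-ctr[0],k["point"][0]-ctr[1])<45]
    if L: ms[nm]=L[0]["pixels"]
for q in("spanner","grease_tin","spare_gear","deep_socket"): print(q,[(np.round(k["point"]),round(k["conf"],2)) for k in cut_out("top",q)][:2])
x0=lambda *v:np.array(np.meshgrid(*v)).reshape(3,-1).T
boxes=[x0((-.012,.03),(s*.029,s*.051),(0,.008)) for s in(1,-1)]+[x0((.03,.05),(-.051,.051),(0,.008)),x0((.05,.095),(-.014,.014),(0,.008)),x0((.092,.188),(-.012,.012),(-.02,.006))]
def sil(nm,q):
    a,u,v,h,tx,ty=q;X=d(a);Y=np.cross(n,X);Rr=R.from_rotvec(tx*X+ty*Y).as_matrix()
    m=np.zeros((420,560),np.uint8)
    for b in boxes:
        P=c+u*X+v*Y+h*n+(b[:,:1]*X+b[:,1:2]*Y+b[:,2:]*n)@Rr.T
        cv2.fillConvexPoly(m,cv2.convexHull(np.round(proj(nm,P)).astype(np.int32)),1)
    return m>0
def cost(q):
    s=0
    for nm,m in ms.items():
        k=sil(nm,q);s+=1-(k&m).sum()/(k|m).sum()
    return s+ .02*np.sum((np.array(q[1:4])/.02)**2)
best=None
for a in(112,117,120):
    for h in(0,.012):
        r_=minimize(cost,[np.radians(a),0,0,h,0,0],method="Nelder-Mead",options=dict(initial_simplex=np.array([[np.radians(a),0,0,h,0,0]]+[[np.radians(a)+(.05 if i==0 else 0)]+[(.006 if i==j else 0)+(h if j==3 else 0) for j in(1,2,3)]+[.08*(i==4),.08*(i==5)] for i in range(6)]),maxiter=250))
        if best is None or r_.fun<best.fun: best=r_
q=best.x;print(list(ms),"cost",best.fun,"ang",np.degrees(q[0]),"mm",q[1:4]*1e3,"tilt deg",np.degrees(q[4:]))
for h in(0,.006,.012,.02): print(h,cost([q[0],q[1],q[2],h,0,0]))
E
```

```text
barend [0.614 0.242 0.214]
grip0 [0.586 0.178 0.213]
ptop [ 0.417 -0.007  0.102]
scene [(array([167., 231.]), 0.93, 513), (array([193., 292.]), 0.89, 339), (array([192., 157.]), 0.85, 662)]
top [(array([295., 356.]), 0.96, 1048), (array([238., 419.]), 0.94, 914), (array([219., 244.]), 0.91, 1139), (array([186., 224.]), 0.7, 1693), (array([179., 223.]), 0.54, 545)]
spanner [(array([159., 344.]), 0.94)]
grease_tin [(array([155., 291.]), 0.74), (array([286., 196.]), 0.47)]
spare_gear [(array([288., 196.]), 0.64)]
deep_socket [(array([259., 314.]), 0.56)]Traceback (most recent call last):
  File "<stdin>", line 28, in <module>
    res = _minimize_neldermead(fun, x0, args, callback, bounds=bounds,
                               **options)
    fxr = func(xr)
    fx = function(np.copy(x), *(wrapper_args + args))
  File "<stdin>", line 23, in cost
  File "<stdin>", line 18, in sil
  File "h.py", line 9, in proj
    K,D,rv,tv=cm(n);return cv2.projectPoints(np.atleast_2d(np.array(P,float)),rv,tv,K,D)[0][:,0]
              ~~^^^
  File "h.py", line 5, in cm
    m=camera_model(n) if isinstance(n,str) else n
      ~~~~~~~~~~~~^^^
ValueError: time passes only in moves, steps and waits
```

```bash
cat > fin.py <<'E'
from est import *
from scipy.optimize import minimize
cams={k:camera_model(k) for k in("scene","top")};ms={}
for nm in cams:
    L=cut_out(nm,"hold_grip");ctr=proj(cams[nm],c+.06*d(np.radians(117)))[0]
    L=[k for k in L if np.hypot(k["point"][1]-ctr[0],k["point"][0]-ctr[1])<45 and k["conf"]>.75]
    if L: ms[nm]=L[0]["pixels"]
print(r.observe()["t"],list(ms))
x0=lambda *v:np.array(np.meshgrid(*v)).reshape(3,-1).T
boxes=[x0((-.012,.03),(s*.029,s*.051),(0,.008)) for s in(1,-1)]+[x0((.03,.05),(-.051,.051),(0,.008)),x0((.05,.095),(-.014,.014),(0,.008)),x0((.092,.188),(-.012,.012),(-.02,.006))]
def sil(nm,q):
    a,u,v,h,tx,ty=q;X=d(a);Y=np.cross(n,X);Rr=R.from_rotvec(tx*X+ty*Y).as_matrix()
    m=np.zeros((420,560),np.uint8)
    for b in boxes:
        P=c+u*X+v*Y+h*n+(b[:,:1]*X+b[:,1:2]*Y+b[:,2:]*n)@Rr.T
        cv2.fillConvexPoly(m,cv2.convexHull(np.round(proj(cams[nm],P)).astype(np.int32)),1)
    return m>0
def cost(q):
    s=0
    for nm,m in ms.items():
        k=sil(nm,q);s+=1-(k&m).sum()/(k|m).sum()
    return s
best=None
for a in(112,118):
    for h in(0,.01):
        z=np.array([np.radians(a),0,0,h,0,0]);S=np.vstack([z,z+np.diag([.05,.006,.006,.006,.08,.08])])
        r_=minimize(cost,z,method="Nelder-Mead",options=dict(initial_simplex=S,maxiter=150))
        if best is None or r_.fun<best.fun: best=r_
q=best.x;print("cost",best.fun,"ang",np.degrees(q[0]),"mm",q[1:4]*1e3,"tilt deg",np.degrees(q[4:]))
for h in(0,.006,.012,.02): print(h,cost([q[0],q[1],q[2],h,0,0]))
E
timeout 300 python3 fin.py|tail -6
```

```text
34.925 ['scene', 'top']
cost 0.6344703365979961 ang 118.43238144522141 mm [ 4.24691498 -3.09746283  2.86434049] tilt deg [2.39996725 0.4826702 ]
0 0.6863970465589521
0.006 0.7197161223309914
0.012 0.9343757262101409
0.02 1.2132946987024393
```

The silhouette fit puts the tool flat, about 3 mm lift with roughly 2° tilt, 5 mm off centre, with its handle at 118°, which is contact with the post. Spanner, tin, gear and socket haven't moved. Handing in.

```bash
python3 -c "
from rig import r
print(r.close_job())"
```

```text
the job is handed in; nothing more can be done
None
```

I fitted the counterhold flat with its handle against the post, pushed the nut to its firm stop (32 N with no further movement), let go and handed the job in after about 35 s; no verdict was returned.

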